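Tighten the blind cover of a pipe spool crosswise

TASK

Tighten the four lever screws of the pipe's blind cover evenly, in crisscross order and in two passes: first turn each one clockwise until you feel its washer bite and snug it about a twentieth of a turn (20 degrees) past that point, always going straight across the cover before turning to the neighbours; then, crisscross again, bring each one fully tight, about a twelfth of a turn (30 degrees) further, without over-tightening any. Let go when done and leave the other things on the bench alone.

Things in the scene. Friction and masses are not known exactly. Their poses are not given: they have to be found in the camera images.
- bolt1: Lever screw 1 of four alike, numbered anticlockwise from above (1 faces 3, 2 faces 4). Steel hub 24 mm across, 22 mm high; a flat arm leads to an upright round black grip post, 16 mm thick, axis 45 mm from the screw's. Origin: centre of the hub's underside; x along the arm to the post, z up. Arm top 20 mm, post top 56 mm above the origin. Clockwise from above tightens; it does not sink.
- bolt2: Lever screw 2, as screw 1. All: a lever stays where it is left. Loose, it needs a steady push of 9.3 N at the post (0.42 N m), across the arm. After 0.15 to 1.25 rad of turn (not measured, different for each) the toothed spring washer bites: the push jumps by 6.7 N (0.30 N m) and then grows by 6.7 N per rad. With the arm stopped, up to 5 N less is read.
- bolt3: Lever screw 3, as screw 1. Snug (first pass), for any screw: about 0.33 rad (0.15 to 0.5) past the bite. The washer presses back on the screw with 21 N per rad past the bite: 3 to 11 N when snug.
- bolt4: Lever screw 4, as screw 1. Fully tight (last pass), for any screw: about 0.85 rad (0.55 to 1.15) past the bite in all, washer pressure 11 to 25 N. Above 28 N (1.3 rad) the gasket is crushed.
- cover: Round steel blind cover, 166 mm across, 16 mm thick, fixed level on the upright pipe spool; origin at the centre of its underside, 119 mm above the bench, z up. Screws 1 to 4 stand 65 mm from its centre, at 45, 135, 225 and 315 degrees from its x axis, their hubs 12 mm above it on washer stacks. At the start each lever points outward, swung 57 degrees anticlockwise from the line to the centre.
- can: Bystander: plain grey spray can, 60 mm across, 150 mm tall, standing; origin at the centre of its underside.
- offcut: Bystander: offcut of square steel tube, 40 x 40 mm, 120 mm long along its x, lying; origin at the centre of its underside.
- brush: Bystander: hand brush with a wooden handle lying along its x, handle to -x; origin at the centre of its underside.
Things that resemble listed ones, but are neither listed nor needed, are in the scene too. There is more than one size of the part that bears bolt1; the job needs the middle-sized.

How it is judged:
By the outcome, as a careful person would: the job done as asked, in the order asked, and still so for the second after the job is handed in, with the robot touching nothing.
It also fails if it takes over 72 s, if anything falls off the work surface, if the arm or the gripper's body presses on something with over 40 N, if the wrist force passes 120 N, or if a joint passes its speed limit or range.

ROBOT

A 7-joint arm with a two-finger parallel gripper is mounted at the origin on the work surface. World frame = base frame: x ahead of the robot, y to its left, z up, the work surface at z = 0. Lengths are in m, angles in rad, forces in N, time in s.
With the tool pointing down it reaches from about 0.35 to 0.9 m from the base axis. Payload 8.1 kg.
Tool frame: the origin (TCP) lies midway between the tips of the shut fingers; the grasp point (between the pads) lies 19 mm behind it; z points along the fingers, y is the line along which they close (so a half turn about z gives the same grasp; the last joint's range is limited). The gripper opens to 92 mm and grips with 3 to 60 N. Pads are 19 mm wide; open, the fingers measure 130 mm over their backs; the gripper's body (75 mm by 190 mm) begins 47 mm behind the grasp point.
Start: joints at [1.011, 0.434, 0.025, 1.573, -0.012, 1.134, -0.075], TCP at [0.276, -0.561, 0.191] pointing down, gripper open.
Joint ranges: [-2.62, 2.62], [-0.44, 2.09], [-1.27, 1.32], [0.08, 2.57], [-1.32, 4.46], [0.12, 2], [-2.74, 2.74]. Speed limits (rad/s): [2.22, 2.22, 3.01, 3.01, 3.14, 3.14, 3.14].

INTERFACE

Orientations are given as a rotation vector (axis times angle).
In Python, from cell import arm gives the robot as it stands.
- The arm moves only by the tool carry_out, never from a script. Its arguments are lists of equal length, an entry for each row: "claw": the finger opening in cm, from 0 to 9.18; "delta_pos": the shift along the tool's x, y, z in cm, a list of three; "angular": the turn, a rotation vector about the tool's x, y, z in rad, a list of three. In form: {"claw": [claw, ...], "delta_pos": [[dx, dy, dz], ...], "angular": [[ax, ay, az], ...]}. A call has 1 to 20 rows; each row shifts and turns the commanded pose from where the row before left it, along the tool's axes as they then stand; what a row does not reach is not made up. A row lasts 1/10 s, in which the tool goes at most 50 mm and 8.59 degrees, less where a joint would pass 70% of its speed; a pose out of reach is approached as far as the arm can. A call with a gripper value outside its range is refused whole. The fingers move at their own pace and stop on an object; "force" is the grip in N (left out, the last holds). Time passes only in rows, so rows that do not move let the fingers close. It gives the time, the measured TCP pose, the force, the opening and the grip force at its end, in the units of the state.
- arm.observe(): the state, without advancing time (a new reading comes with each control period).
- arm.get_image(name): name is "scene" or "top" or "wrist"; returns a dict with "frame" (384x512x3 uint8, red, green, blue), "mtx" (3x3 intrinsics, pixels), "T" (4x4, takes a point from camera to world coordinates). Camera axes: x right, y down, z forward; pixel columns grow to the right and rows downward; lengths in m; the calibration is good to about 2 mm. The wrist camera is an equidistant fisheye: a pixel r from the principal point sees the ray r / f radians off the axis. A picture is of the moment at which its call begins. There is no depth.
- arm.sign_off(): hands the job in; it is judged then, once.
Trained networks look in a picture, given as the dict that the camera call returned (one of the last four; its "shot" number tells which), for a name from the list of things; names that differ only in an ending like _2 or _b are one class to them, and where a whole thing is asked for, a point or a joint stands for the part that bears it (a point fixed in the world has none). Each returns a list of dicts, best first, with "conf" (0 to 1); they miss things now and then, are a little off and sometimes report something else, mostly with a low value. They report only what shows in the picture. A call takes as long as a camera call. They do not tell look-alikes from the thing itself.
- arm.look_for(label, picture): "centre" ([column, row] as shares, 0 to 1, of the picture: columns of its width, rows of its height, amid what is visible of it).
- arm.trace(label, picture): "region" (384x512 bool, what is visible of it) and "centre" ([column, row] as shares, 0 to 1, of the picture: columns of its width, rows of its height, amid what is visible of it).
- arm.place_of(label, picture): "centre" ([column, row] as shares, 0 to 1, of the picture: columns of its width, rows of its height: a listed point, or the origin of a listed thing).
The state is a dict: "clock": time; "joints": joint angles; "dq": joint speeds; "joint_efforts": joint torques, N m; "position": TCP position; "ee_rot": TCP orientation; "force": force on the tool from outside, world axes, zero at the start; "ft_torque": the same for the moment, N m; "width": opening from 0.0 (shut) to 1.0 (fully open); "gripper_force": force on a finger pad.
Only numpy, scipy, OpenCV 4.12 (cv2) and the standard library are available. Lean on these libraries where they do the work, as an engineer would, in place of code of your own. Each camera call takes 0.05 s, during which the arm holds its last target. There are 200 camera calls.

## Working session

There is one attempt and no reset: what is moved stays moved. The work goes in short steps, Python scripts to look and compute and a tool call to move; the robot and the scene stay as the last step left them, time stands still between calls to the robot, and variables do not carry over. Pictures are saved under pics/ and viewed, at most 10 in all, crops included, and the job is handed in when it is done.

Besides the shell and the picture viewer there is one more tool, called after "Call:" by a JSON object that holds its "op" and its "data", one argument or row to a line. carry_out: Moves the arm, as the interface text tells. Its arguments: {"type":"object","properties":{"claw":{"type":"array","items":{"type":"number"}},"delta_pos":{"type":"array","items":{"type":"array","items":{"type":"number"}}},"angular":{"type":"array","items":{"type":"array","items":{"type":"number"}}},"force":{"type":"number"}},"required":["claw","delta_pos","angular"]}

```bash
mkdir -p pics; cat > h.py <<'E'
import numpy as np, cv2
from cell import arm
from scipy.spatial.transform import Rotation as R
def save(im,n): cv2.imwrite('pics/'+n,im['frame'][:,:,::-1])
def ray(im,p,z):
    T=im['T'];d=T[:3,:3]@np.linalg.inv(im['mtx'])@[p[0],p[1],1];o=T[:3,3]
    return o+d*(z-o[2])/d[2]
def proj(im,P):
    T=np.linalg.inv(im['T']);c=T[:3,:3]@np.asarray(P)+T[:3,3];q=im['mtx']@c;return q[:2]/q[2]
E
python3 - <<'E'
from h import *
s=arm.observe();print(s)
fr=[]
for n in ['scene','top']:
    im=arm.get_image(n);fr.append(im['frame'])
    print(n,im['mtx'].tolist(),im['T'].round(3).tolist())
    for l in ['cover','bolt1']:
        for d in arm.place_of(l,im):
            p=np.array(d['centre'])*[512,384];print(l,p.round(),round(d['conf'],2),ray(im,p,.119 if l=='cover' else .147).round(3))
    if n=='top': T=im
a=np.vstack(fr);cv2.imwrite('pics/a.png',cv2.resize(a,(400*1,600))[:,:,::-1])
cv2.imwrite('pics/top.png',cv2.resize(fr[1],(800,600))[:,:,::-1]);cv2.imwrite('pics/scene.png',cv2.resize(fr[0],(800,600))[:,:,::-1])
E
```

```text
{'clock': 0.0, 'joints': array([ 1.0114105 ,  0.43523532,  0.02499684,  1.57408272, -0.01159872,
        1.13398644, -0.07509608]), 'dq': array([-0.00112475, -0.00078932, -0.0001644 , -0.00057647, -0.00075989,
        0.00010591,  0.00050506]), 'joint_efforts': array([ 3.70734006e-04, -6.67840576e+01,  9.85935666e-01, -3.14466763e+01,
       -6.02256367e-02,  4.27672255e-02,  4.48821822e-05]), 'position': array([ 0.27535198, -0.56045586,  0.18984318]), 'ee_rot': array([-3.05859566e+00, -7.10826940e-01,  7.89432406e-04]), 'force': array([-0.59024402,  0.32788787,  0.1062178 ]), 'ft_torque': array([-0.02662476, -0.00254256, -0.01865382]), 'gripper_force': 0.0, 'width': 1.0014195342417818}
scene [[365.66600078580643, 0.0, 256.63289131570025], [0.0, 365.66600078580643, 192.60624698652526], [0.0, 0.0, 1.0]] [[0.565, 0.608, -0.558, 1.099], [0.825, -0.422, 0.375, -0.426], [-0.007, -0.672, -0.74, 0.961], [0.0, 0.0, 0.0, 1.0]]
cover [232. 242.] 0.98 [ 0.578 -0.16   0.119]
cover [304. 203.] 0.77 [0.581 0.093 0.119]
cover [277. 123.] 0.66 [0.219 0.263 0.119]
bolt1 [260. 108.] 0.82 [0.135 0.242 
[... 681 characters left out ...]
73, -0.997, 1.284], [0.0, 0.0, 0.0, 1.0]]
cover [226. 162.] 0.8 [0.573 0.081 0.119]
cover [165. 274.] 0.58 [0.27  0.234 0.119]
cover [306. 175.] 0.56 [ 0.541 -0.137  0.119]
bolt1 [201. 265.] 0.88 [0.298 0.137 0.147]
bolt1 [159. 235.] 0.84 [0.372 0.247 0.147]
bolt1 [176. 311.] 0.81 [0.179 0.196 0.147]
bolt1 [126. 285.] 0.78 [0.244 0.327 0.147]
bolt1 [232. 179.] 0.71 [0.521 0.061 0.147]
bolt1 [211. 134.] 0.68 [0.642 0.12  0.147]
bolt1 [247. 151.] 0.63 [0.598 0.025 0.147]
bolt1 [322. 164.] 0.55 [ 0.567 -0.175  0.147]
bolt1 [318. 185.] 0.54 [ 0.512 -0.165  0.147]
bolt1 [199. 171.] 0.49 [0.543 0.148 0.147]
bolt1 [293. 185.] 0.49 [ 0.511 -0.099  0.147]
bolt1 [297. 162.] 0.45 [ 0.571 -0.109  0.147]
```

View pics/top.png

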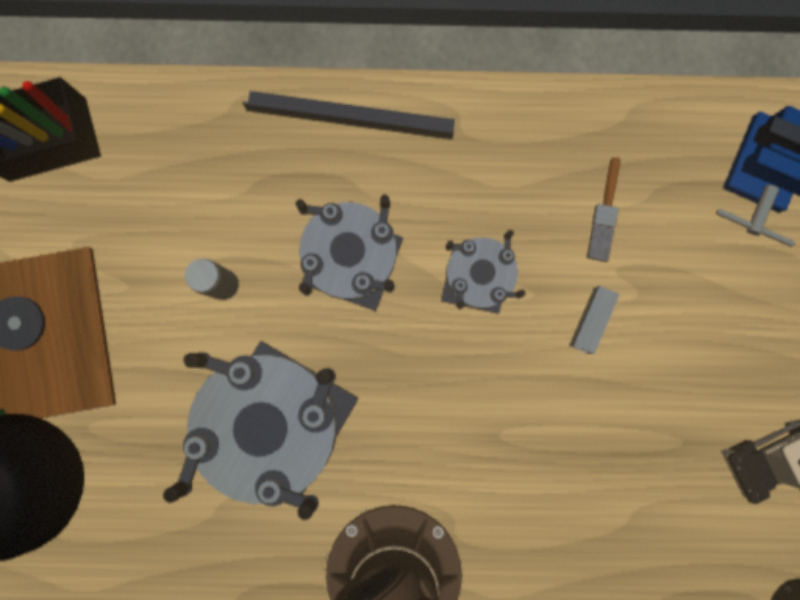

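View pics/scene.png

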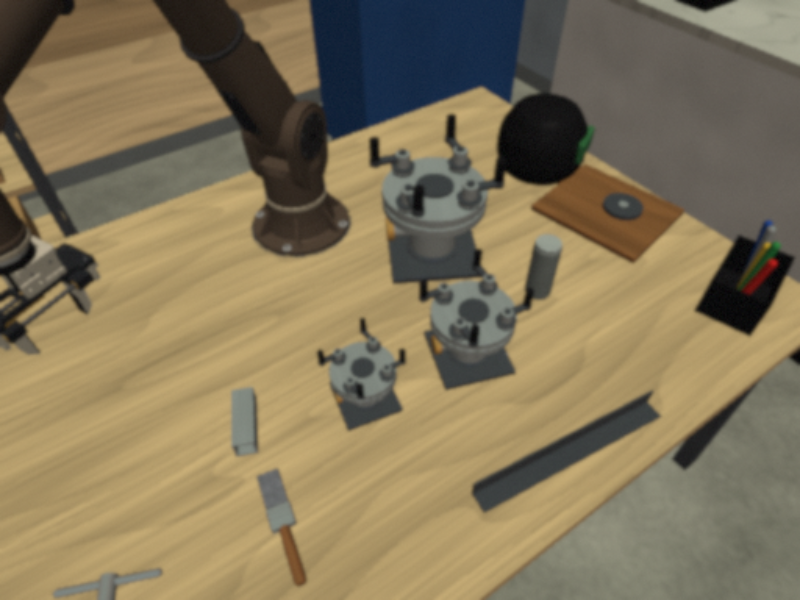

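The candidates for the cover in the 800-px top view are the large one at (260,430), the middle one at (347,250) and the small one at (482,272). The middle one, about 0.17 m across, fits the description. Next I'll fit its pose and check it in a close crop.

```bash
cat >> h.py <<'E'
def model(q,z0=.147):
    cx,cy,ph=q;out={}
    for i in range(4):
        a=ph+np.pi/4+i*np.pi/2
        h=np.array([cx+.065*np.cos(a),cy+.065*np.sin(a),.147]);b=a+np.radians(57)
        out[i+1]=(h,h+[.045*np.cos(b),.045*np.sin(b),0],b)
    return out
E
python3 - <<'E'
from h import *
from scipy.optimize import least_squares
obs=[];ims={}
for n in ['top','scene']:
    im=ims[n]=arm.get_image(n)
    for d in arm.place_of('bolt1',im):
        p=np.array(d['centre'])*[512,384];w=ray(im,p,.147)
        if np.hypot(w[0]-.575,w[1]-.085)<.1: obs.append((n,p))
    for d in arm.place_of('cover',im)[:3]:
        p=np.array(d['centre'])*[512,384];w=ray(im,p,.119)
        if np.hypot(w[0]-.575,w[1]-.085)<.04: print(n,'cover',w)
def res(q):
    m=model(q);r=[]
    for n,p in obs:
        e=[proj(ims[n],m[k][0])-p for k in m];r+=list(min(e,key=np.linalg.norm))
    return r
best=min((least_squares(res,[.575,.085,a],loss='soft_l1') for a in np.linspace(-.7,.7,6)),key=lambda s:s.cost)
print(len(obs),best.x,best.cost,np.round(best.fun,1))
q=best.x;q[2]=(q[2]+np.pi/4)%(np.pi/2)-np.pi/4
np.save('q.npy',q);m=model(q)
for k in m:print(k,m[k][0].round(3),m[k][1].round(3),round(m[k][2],2))
out=[]
for n in ims:
    im=ims[n];c=proj(im,[q[0],q[1],.16]).astype(int);S=4 
    x0,y0=c[0]-50,c[1]-64;f=cv2.resize(im['frame'][y0:y0+128,x0:x0+100],None,fx=S,fy=S,interpolation=cv2.INTER_CUBIC)
    for k in m:
        for P,col,z in((m[k][0],(255,0,0),.022),(m[k][1],(0,255,0),.056)):
            u=(proj(im,P+[0,0,z])-[x0,y0]+.5)*S;cv2.drawMarker(f,tuple(int(v) for v in u),col,0,14,1)
            if z==.022: cv2.putText(f,str(k),tuple(int(v)+8 for v in u),0,.6,col,2)
    out.append(f)
cv2.imwrite('pics/fit.png',np.hstack(out)[:,:,::-1])
E
```

```text
top cover [0.57574506 0.09317905 0.119     ]
scene cover [0.56681494 0.09122119 0.119     ]
8 [ 0.57452152  0.08978236 -0.38481953] 12.147162292723408 [-1.5 -1.4  0.9  1.1  0.7 -2.8 -0.2  2.7  3.5  1.9 -1.6  0.   0.8 -0.6
 -0.9 -0.6]
1 [0.634 0.115 0.147] [0.642 0.159 0.147] 1.4
2 [0.549 0.15  0.147] [0.505 0.157 0.147] 2.97
3 [0.515 0.064 0.147] [0.507 0.02  0.147] 4.54
4 [0.6   0.03  0.147] [0.644 0.022 0.147] 6.11
```

View pics/fit.png

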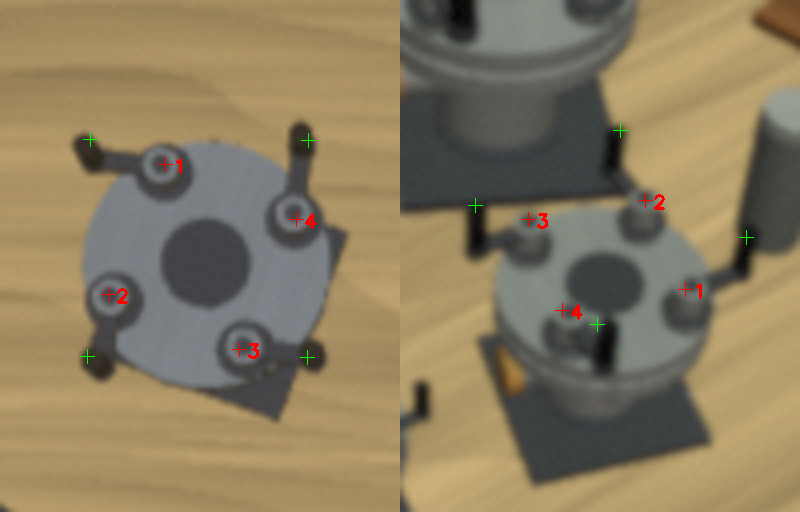

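The middle cover shows all four levers swung the same way; in the left crop the hub tops are at (163,162), (113,290), (245,342) and (293,212). The fit is a few mm off, so I'll go overhead and refine with the wrist camera.

Call:
{"op": "carry_out", "data": {
  "claw": [5,5,5,5,5,5,5,5,5,5,5,5,5,5,5,5,5,5],
  "delta_pos": [
    [0,0,-4],
    [0,0,-4.5],
    [3.47,-2.82,-0.7],
    [3.47,-2.82,-0.7],
    [3.47,-2.82,-0.7],
    [3.47,-2.82,-0.7],
    [3.47,-2.82,-0.7],
    [3.47,-2.82,-0.7],
    [3.47,-2.82,-0.7],
    [3.47,-2.82,-0.7],
    [3.47,-2.82,-0.7],
    [3.47,-2.82,-0.7],
    [3.47,-2.82,-0.7],
    [3.47,-2.82,-0.7],
    [3.47,-2.82,-0.7],
    [3.47,-2.82,-0.7],
    [3.47,-2.82,-0.7],
    [3.47,-2.82,-0.7]
  ],
  "angular": [
    [0,0,0],
    [0,0,0],
    [0,0,0],
    [0,0,0],
    [0,0,0],
    [0,0,0],
    [0,0,0],
    [0,0,0],
    [0,0,0],
    [0,0,0],
    [0,0,0],
    [0,0,0],
    [0,0,0],
    [0,0,0],
    [0,0,0],
    [0,0,0],
    [0,0,0],
    [0,0,0]
  ]
}}

```text
clock: 2.4
position: [0.5755, 0.0904, 0.3881]
ee_rot: [3.06, 0.71, 0.001]
force: [1.2, -1.9, 1.1]
width: 0.548
gripper_force: 0.0
```

Call:
{"op": "carry_out", "data": {
  "claw": [5,5,5,5,5,5,5,5,5],
  "delta_pos": [
    [0,0,0],
    [0,0,0],
    [0,0,0],
    [0,0,0],
    [0,0,0],
    [0,0,0],
    [0,0,0],
    [0,0,0],
    [0,0,0]
  ],
  "angular": [
    [0,0,-0.14],
    [0,0,-0.14],
    [0,0,-0.14],
    [0,0,-0.14],
    [0,0,-0.14],
    [0,0,-0.14],
    [0,0,-0.1],
    [0,0,0],
    [0,0,0]
  ]
}}

```text
clock: 3.3
position: [0.575, 0.0887, 0.3876]
ee_rot: [2.409, 2.016, 0.0]
force: [-0.2, 0.0, 0.6]
width: 0.545
gripper_force: 0.0
```

```bash
python3 - <<'E'
from h import *
s=arm.observe();print(s['clock'],s['joints'].round(2),s['position'],s['ee_rot'],s['force'])
im=arm.get_image('wrist');print(im['mtx'].tolist(),im['T'].round(3).tolist())
cv2.imwrite('pics/w1.png',cv2.resize(im['frame'],(800,600),interpolation=cv2.INTER_CUBIC)[:,:,::-1])
for d in arm.place_of('bolt1',im):print((np.array(d['centre'])*[800,600]).round(),round(d['conf'],2))
E
```

```text
3.3 [ 0.14  0.33 -0.57  1.29  0.18  1.57 -0.58] [0.57497305 0.08874667 0.38762044] [2.40945419e+00 2.01592030e+00 3.10750717e-06] [-0.20384078  0.01078383  0.63160948]
[[297.3186396354542, 0.0, 256.55849622353736], [0.0, 297.3186396354542, 192.39448846333033], [0.0, 0.0, 1.0]] [[0.984, -0.169, -0.049, 0.588], [-0.176, -0.945, -0.276, 0.164], [-0.0, 0.28, -0.96, 0.581], [0.0, 0.0, 0.0, 1.0]]
[361. 191.] 0.96
[135. 147.] 0.89
[ 21. 240.] 0.86
[111. 277.] 0.8
[441. 466.] 0.76
[444. 302.] 0.73
[ 42. 117.] 0.66
[444. 417.] 0.66
[387. 467.] 0.66
[346. 289.] 0.56
[462. 207.] 0.55
```

View pics/w1.png

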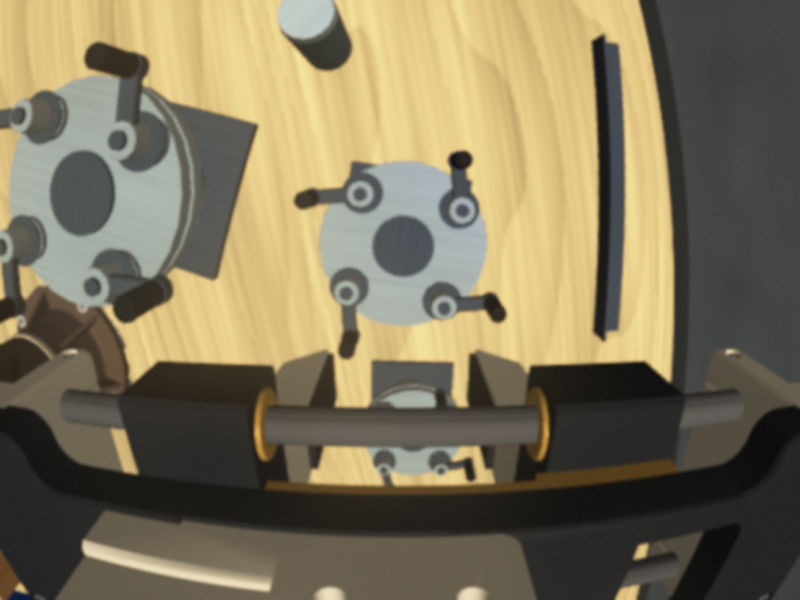

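The wrist view shows the middle cover clearly: hub tops at (359,193), (462,209), (347,292) and (444,306), post tops near (303,200), (460,160), (346,347) and (495,308). I'll fit with these.

```bash
cat >> h.py <<'E'
def wproj(im,P):
    T=np.linalg.inv(im['T']);c=T[:3,:3]@np.asarray(P)+T[:3,3];K=im['mtx']
    th=np.arctan2(np.hypot(c[0],c[1]),c[2]);u=c[:2]/np.hypot(c[0],c[1])*th
    return K[:2,:2]@u+K[:2,2]
E
python3 - <<'E'
from h import *
from scipy.optimize import least_squares
im=arm.get_image('wrist');S=512/800
H={1:(462,209),2:(359,193),3:(347,292),4:(444,306)};P={1:(460,159),2:(303,200),3:(346,347),4:(495,308)}
def res(q,w=.4):
    m=model(q);r=[]
    for k in H:
        r+=list((wproj(im,m[k][0]+[0,0,.022])-np.array(H[k])*S));r+=list(w*(wproj(im,m[k][1]+[0,0,.056])-np.array(P[k])*S))
    return r
best=None
for a in (-.385,-.385+np.pi/2,-.385+np.pi,-.385-np.pi/2):
    s=least_squares(res,[.575,.09,a])
    if best is None or s.cost<best.cost:best=s
q=best.x;print(q,best.cost,np.round(best.fun.reshape(-1,4),1))
np.save('q.npy',q);m=model(q)
for k in m:print(k,m[k][0].round(4),m[k][1].round(4),round(m[k][2],3))
f=cv2.resize(im['frame'],None,fx=4,fy=4,interpolation=cv2.INTER_CUBIC)
for k in m:
    for Q,col in((m[k][0]+[0,0,.022],(255,0,0)),(m[k][1]+[0,0,.056],(0,255,0))):
        cv2.drawMarker(f,tuple(int(v) for v in (wproj(im,Q)+.5)*4),col,0,20,2)
cv2.imwrite('pics/w2.png',f[370:930,700:1340][:,:,::-1])
E
```

```text
[ 0.57692129  0.09124874 -0.32365685] 3.6037320153040824 [[-0.4 -0.5  1.1 -0.5]
 [-0.  -0.1 -0.5 -0.1]
 [-0.5 -0.   0.2  1.1]
 [ 0.2 -0.   1.   1.6]]
1 [0.6351 0.1202 0.147 ] [0.6402 0.1649 0.147 ] 1.457
2 [0.548  0.1494 0.147 ] [0.5033 0.1546 0.147 ] 3.027
3 [0.5187 0.0623 0.147 ] [0.5136 0.0176 0.147 ] 4.598
4 [0.6059 0.0331 0.147 ] [0.6506 0.0279 0.147 ] 6.169
```

View pics/w2.png

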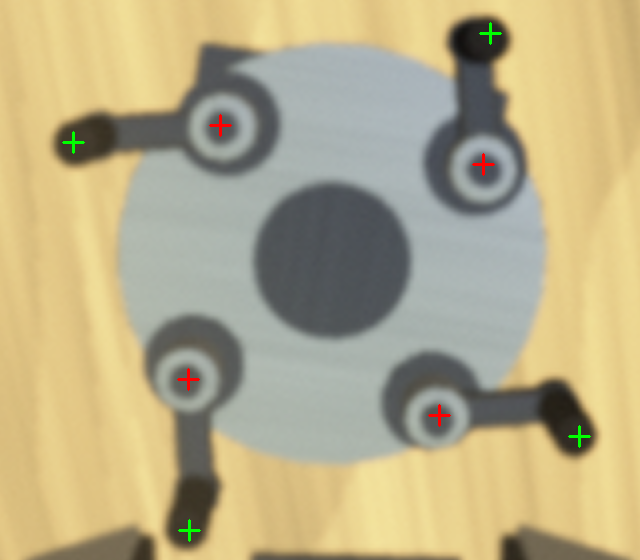

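Call:
{"op": "carry_out", "data": {
  "claw": [5,5,5,5,5,5,5,5,5,5],
  "delta_pos": [
    [2.88,1.67,2],
    [2.88,1.67,2],
    [2.88,1.67,2],
    [0,0,3],
    [0,0,3.5],
    [0,0,3.5],
    [0,0,3],
    [0,0,2],
    [0,0,0],
    [0,0,0]
  ],
  "angular": [
    [0,0,-0.04],
    [0,0,-0.03],
    [0,0,0],
    [0,0,0],
    [0,0,0],
    [0,0,0],
    [0,0,0],
    [0,0,0],
    [0,0,0],
    [0,0,0]
  ]
}}

```text
clock: 4.45
position: [0.6366, 0.1677, 0.1781]
ee_rot: [-2.335, -2.102, -0.0]
force: [-0.6, -0.4, 1.5]
width: 0.544
gripper_force: 0.0
```

Call:
{"op": "carry_out", "data": {
  "claw": [0,0,0,0,0],
  "delta_pos": [
    [0,0,0.1],
    [0,0,0],
    [0,0,0],
    [0,0,0],
    [0,0,0]
  ],
  "angular": [
    [0,0,0],
    [0,0,0],
    [0,0,0],
    [0,0,0],
    [0,0,0]
  ],
  "force": 15
}}

```text
clock: 4.95
position: [0.6365, 0.1675, 0.1769]
ee_rot: [2.334, 2.103, 0.001]
force: [-0.2, -0.4, -0.1]
width: 0.155
gripper_force: 0.0
```

```bash
cat >> h.py <<'E'
def st(k):
    s=arm.observe();m=model(np.load('q.npy'));h=m[k][0];p=s['position'];d=p[:2]-h[:2]
    b=np.arctan2(d[1],d[0]);X=R.from_rotvec(s['ee_rot']).as_matrix()[:,0];t=np.array([np.sin(b),-np.cos(b)]);f=s['force']
    print('t',round(s['clock'],2),'z',p[2].round(4),'r',np.linalg.norm(d).round(4),'turned',round((m[k][2]-b+np.pi)%(2*np.pi)-np.pi,3),'head',b.round(3),'psi',np.arctan2(X[1],X[0]).round(3),'Ft',(-f[:2]@t).round(1),'Fr',(f[:2]@d/np.linalg.norm(d)).round(1),'fz',f[2].round(1),'w',round(s['width']*9.18,2),'g',s['gripper_force'],'j',s['joints'].round(2))
E
python3 -c "
from h import *;st(1)"
```

```text
t 4.95 z 0.1769 r 0.0473 turned -0.084 head 1.541 psi 1.467 Ft 0.2 Fr -0.4 fz -0.1 w 1.42 g 0.0 j [ 0.01  0.56 -0.56  1.47  0.31  1.2  -0.69]
```

Call:
{"op": "carry_out", "data": {
  "claw": [0,0],
  "delta_pos": [
    [0,0,0],
    [0,0,0]
  ],
  "angular": [
    [0,0,0],
    [0,0,0]
  ]
}}

```text
clock: 5.15
position: [0.6364, 0.1675, 0.1766]
ee_rot: [-2.334, -2.103, 0.0]
force: [0.5, 0.7, -0.2]
width: 0.015
gripper_force: 0.0
```

```bash
python3 -c "
from h import *;st(1)
im=arm.get_image('wrist');cv2.imwrite('pics/w3.png',cv2.resize(im['frame'],(800,600))[:,:,::-1])"
```

```text
t 5.15 z 0.1766 r 0.0473 turned -0.087 head 1.544 psi 1.467 Ft -0.5 Fr 0.7 fz -0.2 w 0.14 g 0.0 j [ 0.01  0.56 -0.56  1.47  0.31  1.2  -0.69]
```

View pics/w3.png

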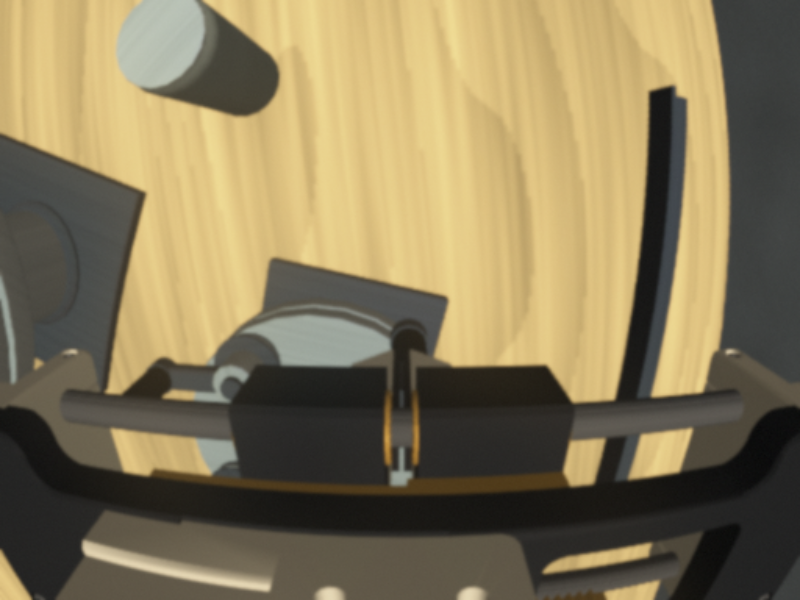

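The picture shows the fingers shut and the post of screw 1 at about (407,330), beyond the finger blocks, so it wasn't gripped. I'll check this against the projection.

```bash
python3 - <<'E'
from h import *
im=arm.get_image('wrist');m=model(np.load('q.npy'));S=800/512
s=arm.observe();p=s['position'];Rm=R.from_rotvec(s['ee_rot']).as_matrix()
print('T',im['T'].round(3).tolist())
for n,P in dict(posttop=m[1][1]+[0,0,.056],postbase=m[1][1]+[0,0,.02],hub=m[1][0]+[0,0,.022],hub2=m[2][0]+[0,0,.022],post2=m[2][1]+[0,0,.056],tcp=p,grasp=p-Rm[:,2]*.019).items():print(n,(wproj(im,P)*S).round())
C=np.linalg.inv(im['T'])
# where would post top be, on z=.203, for pixel (407,330)
def wray(im,px,z):
    K=im['mtx'];d=(np.array(px)/S-K[:2,2])/K[0,0];th=np.linalg.norm(d);v=np.r_[d/th*np.sin(th),np.cos(th)]
    v=im['T'][:3,:3]@v;o=im['T'][:3,3];return o+v*(z-o[2])/v[2]
print(wray(im,(407,330),.203))
E
```

```text
T [[0.995, -0.099, -0.029, 0.644], [-0.103, -0.955, -0.279, 0.243], [-0.0, 0.28, -0.96, 0.37], [0.0, 0.0, 0.0, 1.0]]
posttop [412. 372.]
postbase [410. 340.]
hub [408. 424.]
hub2 [231. 385.]
post2 [125. 410.]
tcp [401. 343.]
grasp [401. 360.]
[0.6402198  0.18283107 0.203     ]
```

```bash
python3 - <<'E'
from h import *
im=arm.get_image('wrist');f=im['frame'][195:320,170:345]
f=cv2.resize(f,None,fx=4.5,fy=4.5,interpolation=cv2.INTER_CUBIC);f=np.clip(f*2.2,0,255).astype(np.uint8)
cv2.imwrite('pics/w4.png',f[:,:,::-1]);st(1)
E
```

```text
t 5.3 z 0.1766 r 0.0474 turned -0.087 head 1.544 psi 1.467 Ft -0.1 Fr 0.4 fz -0.4 w 0.03 g 0.0 j [ 0.01  0.56 -0.56  1.47  0.31  1.2  -0.69]
```

View pics/w4.png

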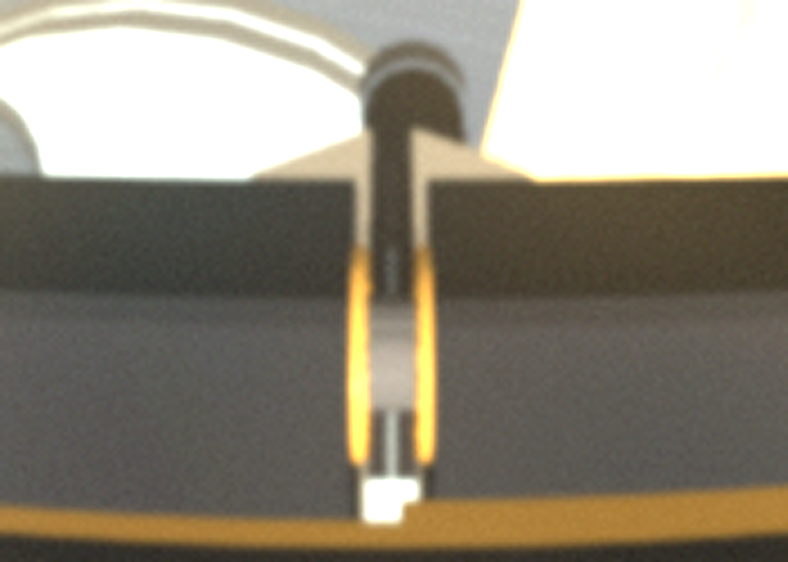

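The crop shows the shut fingers in front of the post, which is at about (412,90) with its base ring visible. That doesn't agree with the assumed heights. I'll fit again with height and scale free, using all three cameras.

```bash
python3 - <<'E'
from h import *
from scipy.optimize import least_squares
ims={n:arm.get_image(n) for n in('top','scene','wrist')}
TW=np.array([[.984,-.169,-.049,.588],[-.176,-.945,-.276,.164],[0,.28,-.96,.581],[0,0,0,1]])
w=dict(mtx=ims['wrist']['mtx'],T=TW)
q0=[.57452152,.08978236]
def cr(n,uv,side):
    c=proj(ims[n],[q0[0],q0[1],.16]).astype(int);u=np.array(uv,float);u[0]-=400*side
    return u/4-.5+[c[0]-50,c[1]-64]
TH={1:(163,160),2:(113,289),3:(245,342),4:(293,212)}
SH={1:(688,290),2:(645,207),3:(527,226),4:(563,318)}
WH={1:(462,209),2:(359,193),3:(347,292),4:(444,306)}
TP={1:(84,144),4:(301,130),3:(315,355)};SP={1:(744,238),2:(617,130),3:(477,208),4:(601,318)};WP={1:(460,159),2:(303,200),3:(346,347),4:(495,308)}
def pts(q):
    cx,cy,ph,z0,s=q;o={}
    for i in range(4):
        a=ph+np.pi/4+i*np.pi/2;b=a+np.radians(57)
        h=np.array([cx+s*.065*np.cos(a),cy+s*.065*np.sin(a),z0+s*.022]);o[i+1]=h,h+s*np.array([.045*np.cos(b),.045*np.sin(b),.034])
    return o
def res(q,use='tsw'):
    m=pts(q);r=[]
    for j,(A,k0) in enumerate((('H',1),('P',.7))):
        if 't' in use:
            for k,v in (TH if j==0 else TP).items(): r.append(k0*(proj(ims['top'],m[k][j])-cr('top',v,0)))
        if 's' in use:
            for k,v in (SH if j==0 else SP).items(): r.append(k0*(proj(ims['scene'],m[k][j])-cr('scene',v,1)))
        if 'w' in use:
            for k,v in (WH if j==0 else WP).items(): r.append(k0*(wproj(w,m[k][j])-np.array(v)*.64))
    return np.concatenate(r)
for u in('tsw','ts','tw','sw'):
    s=least_squares(res,[.576,.09,-.33,.147,1],args=(u,),loss='soft_l1');print(u,s.x.round(4),round(s.cost,2))
for k,(h,p) in pts(s.x).items():print(k,h.round(4),p.round(4))
E
```

```text
tsw [ 0.5766  0.0906 -0.3323  0.1436  0.9936] 12.64
ts [ 0.5775  0.0888 -0.3479  0.1468  0.9948] 5.68
tw [ 0.5769  0.0905 -0.3277  0.1415  0.9968] 7.75
sw [ 0.5761  0.0909 -0.3311  0.1432  0.9904] 9.02
1 [0.634  0.1191 0.165 ] [0.6394 0.1634 0.1987]
2 [0.5479 0.1487 0.165 ] [0.5036 0.1541 0.1987]
3 [0.5183 0.0626 0.165 ] [0.5129 0.0184 0.1987]
4 [0.6044 0.033  0.165 ] [0.6486 0.0276 0.1987]
```

```bash
python3 - <<'E'
from h import *
im=arm.get_image('scene');s=arm.observe();p=s['position']
c=proj(im,p).astype(int);x0,y0=c-[50,45];f=cv2.resize(im['frame'][y0:y0+80,x0:x0+100],None,fx=8,fy=7.5,interpolation=cv2.INTER_CUBIC)
f=np.clip(f*1.5,0,255).astype(np.uint8)
for P,col in((p,(255,0,0)),(model(np.load('q.npy'))[1][1]+[0,0,.056],(0,255,0)),(model(np.load('q.npy'))[1][1]+[0,0,.02],(0,255,255))):
    u=(proj(im,P)-[x0,y0]+.5)*[8,7.5];cv2.drawMarker(f,tuple(int(v) for v in u),col,0,20,2)
cv2.imwrite('pics/s2.png',f[:,:,::-1])
E
```

```text
(no output)
```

View pics/s2.png

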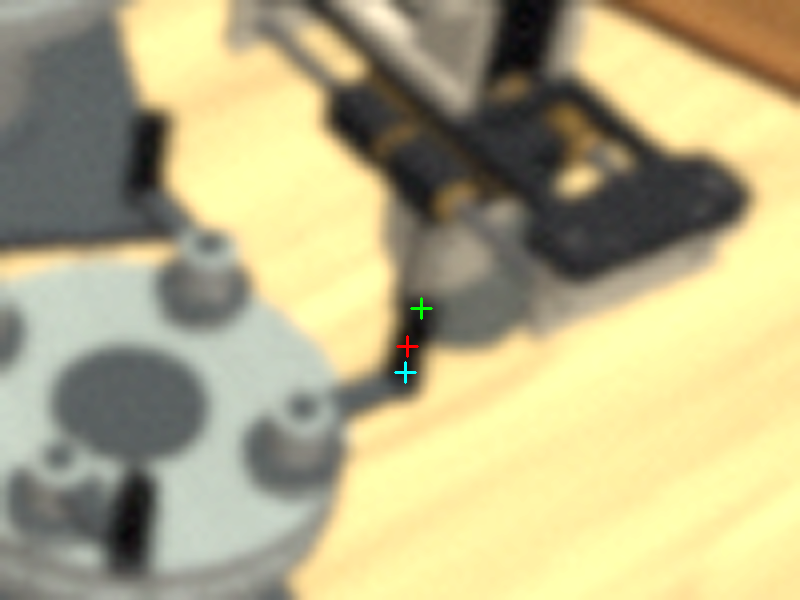

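The fingers seem to end above the post top, at about (410,300) in the crop, roughly 25 mm short of the nominal TCP. Open, they straddle the arm with nothing under them, so I'll go deeper and close again.

Call:
{"op": "carry_out", "data": {
  "claw": [5,5,5,5,5,5,5,5,5,5],
  "delta_pos": [
    [0,0,0],
    [0,0,0],
    [0,0,0],
    [0,0,0],
    [0,0,0],
    [-0.3,0.35,0],
    [0,0,0.7],
    [0,0,0.7],
    [0,0,0.6],
    [0,0,0]
  ],
  "angular": [
    [0,0,0],
    [0,0,0],
    [0,0,0],
    [0,0,0],
    [0,0,0],
    [0,0,0],
    [0,0,0],
    [0,0,0],
    [0,0,0],
    [0,0,0]
  ]
}}

```text
clock: 6.5
position: [0.6388, 0.1639, 0.1551]
ee_rot: [-2.333, -2.103, 0.003]
force: [0.5, -0.7, 0.3]
width: 0.543
gripper_force: 0.0
```

Call:
{"op": "carry_out", "data": {
  "claw": [0,0,0,0,0,0,0],
  "delta_pos": [
    [0,0,0],
    [0,0,0],
    [0,0,0],
    [0,0,0],
    [0,0,0],
    [0,0,0],
    [0,0,0]
  ],
  "angular": [
    [0,0,0],
    [0,0,0],
    [0,0,0],
    [0,0,0],
    [0,0,0],
    [0,0,0],
    [0,0,0]
  ],
  "force": 15
}}

```text
clock: 7.2
position: [0.6397, 0.1643, 0.1568]
ee_rot: [2.334, 2.103, 0.0]
force: [0.1, 1.0, 1.7]
width: 0.165
gripper_force: 15.0
```

```bash
python3 -c "
from h import *;st(1)"
```

```text
t 7.2 z 0.1568 r 0.0443 turned -0.011 head 1.468 psi 1.467 Ft -0.0 Fr 1.0 fz 1.7 w 1.51 g 15.000087171792984 j [ 0.01  0.58 -0.55  1.49  0.32  1.16 -0.7 ]
```

Call:
{"op": "carry_out", "data": {
  "claw": [0,0,0],
  "delta_pos": [
    [-0.01,0.225,0],
    [-0.01,0.225,0],
    [-0.01,0.225,0]
  ],
  "angular": [
    [0,0,0.05],
    [0,0,0.05],
    [0,0,0.05]
  ]
}}

```text
clock: 7.5
position: [0.6446, 0.1635, 0.1567]
ee_rot: [-2.485, -1.92, 0.003]
force: [-6.8, -0.2, 4.5]
width: 0.168
gripper_force: 15.0
```

Call:
{"op": "carry_out", "data": {
  "claw": [0,0,0],
  "delta_pos": [
    [-0.01,0.225,0],
    [-0.01,0.225,0],
    [-0.01,0.225,0]
  ],
  "angular": [
    [0,0,0.05],
    [0,0,0.05],
    [0,0,0.05]
  ]
}}

```text
clock: 7.8
position: [0.6511, 0.1616, 0.1567]
ee_rot: [-2.621, -1.729, 0.003]
force: [-6.7, 0.8, 4.2]
width: 0.163
gripper_force: 15.0
```

Call:
{"op": "carry_out", "data": {
  "claw": [0,0,0],
  "delta_pos": [
    [-0.01,0.225,0],
    [-0.01,0.225,0],
    [-0.01,0.225,0]
  ],
  "angular": [
    [0,0,0.05],
    [0,0,0.05],
    [0,0,0.05]
  ]
}}

```text
clock: 8.1
position: [0.656, 0.1592, 0.1566]
ee_rot: [-2.742, -1.528, 0.004]
force: [-9.8, 2.9, 4.8]
width: 0.163
gripper_force: 15.0
```

```bash
python3 -c "
from h import *;st(1)"
```

```text
t 8.1 z 0.1566 r 0.0442 turned 0.378 head 1.079 psi 1.017 Ft 10.0 Fr -2.1 fz 4.8 w 1.5 g 15.002413541078568 j [-0.04  0.59 -0.44  1.45  0.26  1.17 -1.08]
```

Call:
{"op": "carry_out", "data": {
  "claw": [0,0,0],
  "delta_pos": [
    [-0.01,0.225,0],
    [-0.01,0.225,0],
    [-0.01,0.225,0]
  ],
  "angular": [
    [0,0,0.05],
    [0,0,0.05],
    [0,0,0.05]
  ]
}}

```text
clock: 8.4
position: [0.6599, 0.1565, 0.1566]
ee_rot: [-2.846, -1.319, 0.007]
force: [-14.2, 4.6, 6.9]
width: 0.166
gripper_force: 15.0
```

Call:
{"op": "carry_out", "data": {
  "claw": [0,0,0],
  "delta_pos": [
    [-0.01,0.225,0],
    [-0.01,0.225,0],
    [-0.01,0.225,0]
  ],
  "angular": [
    [0,0,0.05],
    [0,0,0.05],
    [0,0,0.05]
  ]
}}

```text
clock: 8.7
position: [0.6645, 0.1529, 0.1566]
ee_rot: [-2.935, -1.103, 0.007]
force: [-13.3, 7.9, 5.9]
width: 0.165
gripper_force: 15.0
```

```bash
python3 -c "
from h import *;st(1)"
```

```text
t 8.7 z 0.1566 r 0.044 turned 0.618 head 0.839 psi 0.719 Ft 15.1 Fr -3.0 fz 5.9 w 1.51 g 15.003974586725235 j [-0.08  0.59 -0.37  1.43  0.21  1.17 -1.32]
```

Call:
{"op": "carry_out", "data": {
  "claw": [0,0,0],
  "delta_pos": [
    [-0.01,0.225,0],
    [-0.01,0.225,0],
    [0,0,0]
  ],
  "angular": [
    [0,0,0.05],
    [0,0,0.05],
    [0,0,0]
  ]
}}

```text
clock: 9.0
position: [0.6675, 0.15, 0.1566]
ee_rot: [-2.986, -0.956, 0.006]
force: [-11.9, 9.5, 4.8]
width: 0.165
gripper_force: 15.0
```

```bash
python3 -c "
from h import *;st(1)"
```

```text
t 9.0 z 0.1566 r 0.044 turned 0.712 head 0.744 psi 0.62 Ft 15.1 Fr -2.3 fz 4.8 w 1.52 g 15.004268288612366 j [-0.09  0.59 -0.34  1.43  0.2   1.17 -1.41]
```

Call:
{"op": "carry_out", "data": {
  "claw": [5,5,5,5,5,5],
  "delta_pos": [
    [0,0,0],
    [0,0,0],
    [0,0,-2],
    [0,0,-3],
    [0,0,-3],
    [0,0,-2]
  ],
  "angular": [
    [0,0,0],
    [0,0,0],
    [0,0,0],
    [0,0,0],
    [0,0,0],
    [0,0,0]
  ]
}}

```text
clock: 9.6
position: [0.6721, 0.1447, 0.259]
ee_rot: [2.993, 0.953, 0.004]
force: [-0.4, 0.5, -0.5]
width: 0.546
gripper_force: 0.0
```

```bash
cat >> h.py <<'E'
def go(k,ex=0,z=.157,flip=None):
    """shift in present tool axes (cm) to post k turned by ex, and az"""
    s=arm.observe();q=np.load('q.npy');m=model(q);b=m[k][2]-ex;h=m[k][0]
    t=np.array([h[0]+.045*np.cos(b),h[1]+.045*np.sin(b),z]);M=R.from_rotvec(s['ee_rot']).as_matrix()
    psi=np.arctan2(M[1,0],M[0,0]);want=b if k<3 else b-np.pi
    if flip is not None: want+=flip
    dz=(psi-want+np.pi)%(2*np.pi)-np.pi
    print('post',t.round(4),'delta cm',(M.T@(t-s['position'])*100).round(2),'az',round(dz,3),'psi',psi.round(3),'j',s['joints'].round(2),'pos',s['position'].round(4),'t',s['clock'])
E
python3 -c "
from h import *;go(3)"
```

```text
post [0.5136 0.0176 0.157 ] delta cm [-20.3    1.2   10.15] az -0.84 psi 0.616 j [-0.09  0.53 -0.35  1.27  0.18  1.37 -1.38] pos [0.6721 0.1447 0.259 ] t 9.6
```

Call:
{"op": "carry_out", "data": {
  "claw": [5,5,5,5,5,5,5,5,5,5,5,5],
  "delta_pos": [
    [-4.06,0.24,0],
    [-4.06,0.24,0],
    [-4.06,0.24,0],
    [-4.06,0.24,0],
    [-4.06,0.24,0],
    [0,0,0],
    [0,0,0],
    [0,0,0],
    [0,0,0],
    [0,0,0],
    [0,0,0],
    [0,0,0]
  ],
  "angular": [
    [0,0,0],
    [0,0,0],
    [0,0,0],
    [0,0,0],
    [0,0,0],
    [0,0,-0.14],
    [0,0,-0.14],
    [0,0,-0.14],
    [0,0,-0.14],
    [0,0,-0.14],
    [0,0,-0.14],
    [0,0,0]
  ]
}}

```text
clock: 10.8
position: [0.5128, 0.0172, 0.2567]
ee_rot: [2.342, 2.093, 0.0]
force: [-0.5, 0.3, -0.4]
width: 0.544
gripper_force: 0.0
```

```bash
cat >> h.py <<'E'
def lever(k,name='wrist'):
    im=arm.get_image(name);pj=wproj if name=='wrist' else proj
    g=cv2.GaussianBlur(im['frame'],(0,0),.8).max(2).astype(float);m=model(np.load('q.npy'));h,_,b0=m[k];o=[]
    for ex in np.arange(-.2,2.4,.02):
        b=b0-ex;r=[]
        for z in np.linspace(.172,.2,7):
            P=h*[1,1,0]+[.045*np.cos(b),.045*np.sin(b),z];u=pj(im,P)
            if not(2<u[0]<509 and 2<u[1]<381): r.append(300);continue
            r.append(cv2.getRectSubPix(g.astype(np.float32),(1,1),(float(u[0]),float(u[1])))[0,0])
        o.append((np.mean(r),ex))
    o.sort();print(name,k,[(round(float(a)),round(float(e),2)) for a,e in o[:6]])
E
python3 -c "
from h import *;go(3)
for k in (1,2,4,3):lever(k)
lever(1,'top');lever(2,'top');lever(2,'scene');lever(1,'scene')"
```

```text
post [0.5136 0.0176 0.157 ] delta cm [0.05 0.08 9.97] az 0.002 psi 1.458 j [ 0.26  0.24 -0.49  1.71  0.12  1.22 -0.37] pos [0.5128 0.0172 0.2567] t 10.8
wrist 1 [(14, 0.62), (14, 0.6), (15, 0.64), (16, 0.66), (17, 0.68), (17, 0.7)]
wrist 2 [(22, -0.16), (22, -0.18), (23, -0.14), (24, -0.12), (26, -0.2), (26, -0.1)]
wrist 4 [(17, -0.08), (17, -0.06), (18, -0.04), (19, 0.1), (19, 0.08), (19, -0.02)]
wrist 3 [(60, -0.06), (60, -0.08), (61, -0.04), (61, -0.02), (61, 0.12), (61, 0.1)]
top 1 [(62, 0.68), (62, 0.7), (62, 0.66), (63, 0.72), (64, 0.64), (65, 0.74)]
top 2 [(59, -0.12), (59, -0.1), (60, -0.08), (60, -0.14), (60, -0.06), (61, -0.04)]
scene 2 [(25, -0.04), (25, -0.06), (25, -0.02), (26, -0.08), (27, -0.0), (28, -0.1)]
scene 1 [(27, 0.8), (27, 0.78), (27, 0.82), (27, 0.84), (27, 0.76), (27, 0.74)]
```

Call:
{"op": "carry_out", "data": {
  "claw": [5,5,5,5,0,0,0,0,0,0],
  "delta_pos": [
    [0.05,0.08,3.5],
    [0,0,3.5],
    [0,0,3],
    [0,0,0],
    [0,0,0],
    [0,0,0],
    [0,0,0],
    [0,0,0],
    [0,0,0],
    [0,0,0]
  ],
  "angular": [
    [0,0,0],
    [0,0,0],
    [0,0,0],
    [0,0,0],
    [0,0,0],
    [0,0,0],
    [0,0,0],
    [0,0,0],
    [0,0,0],
    [0,0,0]
  ],
  "force": 15
}}

```text
clock: 12.2
position: [0.5127, 0.0181, 0.1572]
ee_rot: [-2.344, -2.091, 0.001]
force: [-4.8, -1.0, 7.2]
width: 0.164
gripper_force: 15.0
```

```bash
python3 -c "
from h import *;st(3)"
```

```text
t 12.2 z 0.1572 r 0.0446 turned 0.021 head -1.706 psi 1.457 Ft -4.6 Fr 1.6 fz 7.2 w 1.5 g 15.00064104795456 j [ 0.24  0.33 -0.48  1.86  0.18  1.   -0.43]
```

Call:
{"op": "carry_out", "data": {
  "claw": [0,0,0],
  "delta_pos": [
    [0.01,-0.225,0],
    [0.01,-0.225,0],
    [0.01,-0.225,0]
  ],
  "angular": [
    [0,0,0.05],
    [0,0,0.05],
    [0,0,0.05]
  ]
}}

```text
clock: 12.5
position: [0.509, 0.0192, 0.1575]
ee_rot: [2.495, 1.905, 0.005]
force: [6.8, -1.4, -2.2]
width: 0.164
gripper_force: 15.0
```

```bash
python3 -c "
from h import *;st(3)"
```

```text
t 12.5 z 0.1575 r 0.0442 turned 0.108 head -1.793 psi 1.304 Ft 7.0 Fr -0.1 fz -2.2 w 1.51 g 15.000488609075546 j [ 0.21  0.32 -0.45  1.87  0.17  0.98 -0.58]
```

Call:
{"op": "carry_out", "data": {
  "claw": [0,0,0],
  "delta_pos": [
    [0.01,-0.225,0],
    [0.01,-0.225,0],
    [0.01,-0.225,0]
  ],
  "angular": [
    [0,0,0.05],
    [0,0,0.05],
    [0,0,0.05]
  ]
}}

```text
clock: 12.8
position: [0.5028, 0.0211, 0.1575]
ee_rot: [2.631, 1.712, 0.005]
force: [6.3, -1.8, -2.0]
width: 0.161
gripper_force: 15.0
```

```bash
python3 -c "
from h import *;st(3)"
```

```text
t 12.8 z 0.1575 r 0.0442 turned 0.255 head -1.94 psi 1.154 Ft 6.5 Fr -0.6 fz -2.0 w 1.48 g 15.000445693731308 j [ 0.19  0.31 -0.42  1.89  0.15  0.98 -0.72]
```

Call:
{"op": "carry_out", "data": {
  "claw": [0,0,0],
  "delta_pos": [
    [0.01,-0.225,0],
    [0.01,-0.225,0],
    [0.01,-0.225,0]
  ],
  "angular": [
    [0,0,0.05],
    [0,0,0.05],
    [0,0,0.05]
  ]
}}

```text
clock: 13.1
position: [0.4967, 0.0239, 0.1574]
ee_rot: [2.752, 1.51, 0.005]
force: [5.9, -4.1, -1.9]
width: 0.168
gripper_force: 15.0
```

```bash
python3 -c "
from h import *;st(3)"
```

```text
t 13.1 z 0.1574 r 0.0442 turned 0.406 head -2.091 psi 1.004 Ft 7.2 Fr 0.6 fz -1.9 w 1.54 g 15.0003120303154 j [ 0.16  0.29 -0.4   1.9   0.14  0.97 -0.86]
```

Call:
{"op": "carry_out", "data": {
  "claw": [0,0,0],
  "delta_pos": [
    [0.01,-0.225,0],
    [0.01,-0.225,0],
    [0.01,-0.225,0]
  ],
  "angular": [
    [0,0,0.05],
    [0,0,0.05],
    [0,0,0.05]
  ]
}}

```text
clock: 13.4
position: [0.4913, 0.0277, 0.1575]
ee_rot: [2.857, 1.299, 0.005]
force: [5.5, -5.6, -0.1]
width: 0.164
gripper_force: 15.0
```

```bash
python3 -c "
from h import *;st(3)"
```

```text
t 13.4 z 0.1575 r 0.0441 turned 0.556 head -2.241 psi 0.853 Ft 7.8 Fr 1.0 fz -0.1 w 1.51 g 15.000133663415909 j [ 0.14  0.28 -0.37  1.91  0.13  0.97 -1.01]
```

Call:
{"op": "carry_out", "data": {
  "claw": [0,0,0],
  "delta_pos": [
    [0.01,-0.225,0],
    [0.01,-0.225,0],
    [0.01,-0.225,0]
  ],
  "angular": [
    [0,0,0.05],
    [0,0,0.05],
    [0,0,0.05]
  ]
}}

```text
clock: 13.7
position: [0.4864, 0.0322, 0.1574]
ee_rot: [2.947, 1.081, 0.004]
force: [5.0, -6.5, -0.6]
width: 0.16
gripper_force: 15.0
```

```bash
python3 -c "
from h import *;st(3)"
```

```text
t 13.7 z 0.1574 r 0.0442 turned 0.707 head -2.392 psi 0.703 Ft 8.2 Fr 0.8 fz -0.6 w 1.47 g 15.000049620866776 j [ 0.11  0.27 -0.35  1.92  0.11  0.96 -1.16]
```

Call:
{"op": "carry_out", "data": {
  "claw": [0,0,0],
  "delta_pos": [
    [0.01,-0.225,0],
    [0.01,-0.225,0],
    [0.01,-0.225,0]
  ],
  "angular": [
    [0,0,0.05],
    [0,0,0.05],
    [0,0,0.05]
  ]
}}

```text
clock: 14.0
position: [0.4823, 0.0375, 0.1574]
ee_rot: [3.02, 0.857, 0.003]
force: [3.3, -8.1, 0.4]
width: 0.166
gripper_force: 15.0
```

```bash
python3 -c "
from h import *;st(3)"
```

```text
t 14.0 z 0.1574 r 0.0441 turned 0.859 head -2.544 psi 0.553 Ft 8.5 Fr 1.8 fz 0.4 w 1.53 g 15.000012516975403 j [ 0.08  0.26 -0.32  1.93  0.1   0.96 -1.32]
```

Call:
{"op": "carry_out", "data": {
  "claw": [0,0,0],
  "delta_pos": [
    [0.01,-0.225,0],
    [0.01,-0.225,0],
    [0.01,-0.225,0]
  ],
  "angular": [
    [0,0,0.05],
    [0,0,0.05],
    [0,0,0.05]
  ]
}}

```text
clock: 14.3
position: [0.4797, 0.0423, 0.1574]
ee_rot: [3.074, 0.626, 0.004]
force: [6.5, -12.7, -0.4]
width: 0.164
gripper_force: 15.0
```

```bash
python3 -c "
from h import *;st(3)"
```

```text
t 14.3 z 0.1574 r 0.0439 turned 0.983 head -2.668 psi 0.402 Ft 14.3 Fr 0.0 fz -0.4 w 1.51 g 14.999839514493942 j [ 0.04  0.26 -0.3   1.94  0.1   0.95 -1.47]
```

Call:
{"op": "carry_out", "data": {
  "claw": [0,0,0],
  "delta_pos": [
    [0.01,-0.225,0],
    [0.01,-0.225,0],
    [0.01,-0.225,0]
  ],
  "angular": [
    [0,0,0.05],
    [0,0,0.05],
    [0,0,0.05]
  ]
}}

```text
clock: 14.6
position: [0.4775, 0.0477, 0.1573]
ee_rot: [3.112, 0.393, 0.004]
force: [4.5, -15.4, 0.9]
width: 0.166
gripper_force: 15.0
```

```bash
python3 -c "
from h import *;st(3)"
```

```text
t 14.6 z 0.1573 r 0.0437 turned 1.116 head -2.801 psi 0.251 Ft 16.0 Fr 1.0 fz 0.9 w 1.53 g 14.999846667051315 j [ 0.01  0.25 -0.28  1.95  0.09  0.95 -1.63]
```

Call:
{"op": "carry_out", "data": {
  "claw": [0,0,0,0],
  "delta_pos": [
    [0.01,-0.225,0],
    [0.01,-0.225,0],
    [0.01,-0.225,0],
    [0,0,0]
  ],
  "angular": [
    [0,0,0.05],
    [0,0,0.05],
    [0,0,0.05],
    [0,0,0]
  ]
}}

```text
clock: 15.0
position: [0.4759, 0.0541, 0.1573]
ee_rot: [3.132, 0.159, 0.003]
force: [2.7, -15.3, 3.3]
width: 0.167
gripper_force: 15.0
```

```bash
python3 -c "
from h import *;st(3)"
```

```text
t 15.0 z 0.1573 r 0.0436 turned 1.268 head -2.953 psi 0.101 Ft 15.5 Fr 0.2 fz 3.3 w 1.53 g 15.00227876007557 j [-0.02  0.25 -0.25  1.95  0.08  0.95 -1.78]
```

Call:
{"op": "carry_out", "data": {
  "claw": [0,5,5,5,5,5,5],
  "delta_pos": [
    [0,0.6,0],
    [0,0,0],
    [0,0,0],
    [0,0,-3],
    [0,0,-4],
    [0,0,-3],
    [0,0,0]
  ],
  "angular": [
    [0,0,0],
    [0,0,0],
    [0,0,0],
    [0,0,0],
    [0,0,0],
    [0,0,0],
    [0,0,0]
  ]
}}

```text
clock: 15.7
position: [0.4773, 0.0538, 0.2606]
ee_rot: [-3.136, -0.168, -0.011]
force: [1.0, 0.1, 0.1]
width: 0.541
gripper_force: 0.0
```

```bash
python3 -c "
from h import *;go(2)"
```

```text
post [0.5033 0.1546 0.157 ] delta cm [ 3.58 -9.74 10.39] az -2.92 psi 0.107 j [-0.    0.16 -0.26  1.79  0.04  1.19 -1.73] pos [0.4773 0.0538 0.2606] t 15.7
```

Call:
{"op": "carry_out", "data": {
  "claw": [5,5,5,5,5,5,5,5,5,5,5,5,5,5,5,5,5],
  "delta_pos": [
    [1.19,-3.25,0],
    [1.19,-3.25,0],
    [1.19,-3.25,0],
    [0,0,0],
    [0,0,0],
    [0,0,0],
    [0,0,0],
    [0,0,0],
    [0,0,0],
    [0,0,0],
    [0,0,0],
    [0,0,0],
    [0,0,0],
    [0,0,0],
    [0,0,0],
    [0,0,0],
    [0,0,0]
  ],
  "angular": [
    [0,0,0],
    [0,0,0],
    [0,0,0],
    [0,0,-0.145],
    [0,0,-0.145],
    [0,0,-0.145],
    [0,0,-0.145],
    [0,0,-0.145],
    [0,0,-0.145],
    [0,0,-0.145],
    [0,0,-0.145],
    [0,0,-0.145],
    [0,0,-0.145],
    [0,0,-0.145],
    [0,0,-0.145],
    [0,0,-0.145],
    [0,0,-0.145]
  ]
}}

```text
clock: 17.4
position: [0.4997, 0.1537, 0.2558]
ee_rot: [-1.503, -2.757, 0.001]
force: [-0.8, -1.0, 0.0]
width: 0.542
gripper_force: 0.0
```

Call:
{"op": "carry_out", "data": {
  "claw": [5,5,5,5,5,5,5],
  "delta_pos": [
    [0,0,0],
    [0,0,0],
    [0,0,0],
    [0,0,0],
    [0,0,0],
    [0,0,0],
    [0,0,0]
  ],
  "angular": [
    [0,0,-0.145],
    [0,0,-0.145],
    [0,0,-0.145],
    [0,0,-0.145],
    [0,0,-0.145],
    [0,0,-0.145],
    [0,0,0]
  ]
}}

```text
clock: 18.1
position: [0.4999, 0.1536, 0.2558]
ee_rot: [-0.207, -3.133, 0.0]
force: [0.4, 0.2, -0.2]
width: 0.546
gripper_force: 0.0
```

```bash
python3 -c "
from h import *;go(2);lever(3,'top');lever(3,'scene');lever(1,'wrist')"
```

```text
post [0.5033 0.1546 0.157 ] delta cm [-0.34  0.15  9.88] az -0.018 psi 3.009 j [ 0.23  0.33 -0.81  1.67  0.25  1.25  0.8 ] pos [0.4999 0.1536 0.2558] t 18.1
top 3 [(58, 1.24), (58, 1.26), (59, 1.22), (59, 1.2), (60, 1.18), (60, 1.28)]
scene 3 [(18, 1.26), (19, 1.24), (19, 1.28), (19, 1.22), (20, 1.2), (20, 1.18)]
wrist 1 [(32, 2.38), (32, 2.36), (32, 2.34), (33, 2.32), (33, 2.3), (34, 2.28)]
```

Call:
{"op": "carry_out", "data": {
  "claw": [5,5,5,5,0,0,0,0,0,0],
  "delta_pos": [
    [-0.34,0.15,3.4],
    [0,0,3.4],
    [0,0,3],
    [0,0,0],
    [0,0,0],
    [0,0,0],
    [0,0,0],
    [0,0,0],
    [0,0,0],
    [0,0,0]
  ],
  "angular": [
    [0,0,-0.02],
    [0,0,0],
    [0,0,0],
    [0,0,0],
    [0,0,0],
    [0,0,0],
    [0,0,0],
    [0,0,0],
    [0,0,0],
    [0,0,0]
  ],
  "force": 15
}}

```text
clock: 19.25
position: [0.5042, 0.1539, 0.1593]
ee_rot: [0.182, 3.136, -0.002]
force: [-1.9, -2.2, 5.8]
width: 0.161
gripper_force: 15.0
```

```bash
python3 -c "
from h import *;st(2)"
```

```text
t 19.25 z 0.1593 r 0.044 turned -0.013 head 3.04 psi 3.026 Ft 2.4 Fr 1.7 fz 5.8 w 1.47 g 15.000622719526291 j [ 0.19  0.42 -0.78  1.81  0.34  1.05  0.73]
```

Call:
{"op": "carry_out", "data": {
  "claw": [0,0,0],
  "delta_pos": [
    [-0.01,0.225,0],
    [-0.01,0.225,0],
    [-0.01,0.225,0]
  ],
  "angular": [
    [0,0,0.05],
    [0,0,0.05],
    [0,0,0.05]
  ]
}}

```text
clock: 19.55
position: [0.5052, 0.1594, 0.1592]
ee_rot: [0.42, 3.113, -0.004]
force: [-2.2, -7.2, 8.3]
width: 0.165
gripper_force: 15.0
```

```bash
python3 -c "
from h import *;st(2)"
```

```text
t 19.55 z 0.1592 r 0.0439 turned 0.115 head 2.913 psi 2.873 Ft 7.5 Fr 0.5 fz 8.3 w 1.52 g 15.001093447208405 j [ 0.15  0.41 -0.74  1.8   0.32  1.05  0.59]
```

Call:
{"op": "carry_out", "data": {
  "claw": [0,0,0],
  "delta_pos": [
    [-0.01,0.225,0],
    [-0.01,0.225,0],
    [-0.01,0.225,0]
  ],
  "angular": [
    [0,0,0.05],
    [0,0,0.05],
    [0,0,0.05]
  ]
}}

```text
clock: 19.85
position: [0.5074, 0.1658, 0.1592]
ee_rot: [0.652, 3.073, -0.004]
force: [-2.8, -5.7, 9.5]
width: 0.165
gripper_force: 15.0
```

```bash
python3 -c "
from h import *;st(2)"
```

```text
t 19.85 z 0.1592 r 0.0437 turned 0.27 head 2.758 psi 2.724 Ft 6.4 Fr 0.5 fz 9.5 w 1.52 g 15.001125186681747 j [ 0.11  0.41 -0.71  1.79  0.31  1.05  0.44]
```

Call:
{"op": "carry_out", "data": {
  "claw": [0,0,0],
  "delta_pos": [
    [-0.01,0.225,0],
    [-0.01,0.225,0],
    [-0.01,0.225,0]
  ],
  "angular": [
    [0,0,0.05],
    [0,0,0.05],
    [0,0,0.05]
  ]
}}

```text
clock: 20.15
position: [0.5105, 0.1718, 0.1591]
ee_rot: [-0.88, -3.016, 0.005]
force: [-4.6, -6.8, 10.0]
width: 0.166
gripper_force: 15.0
```

```bash
python3 -c "
from h import *;st(2)"
```

```text
t 20.15 z 0.1591 r 0.0436 turned 0.423 head 2.604 psi 2.574 Ft 8.2 Fr 0.5 fz 10.0 w 1.53 g 15.000978112220764 j [ 0.07  0.41 -0.67  1.78  0.29  1.05  0.3 ]
```

Call:
{"op": "carry_out", "data": {
  "claw": [0,0,0],
  "delta_pos": [
    [-0.01,0.225,0],
    [-0.01,0.225,0],
    [-0.01,0.225,0]
  ],
  "angular": [
    [0,0,0.05],
    [0,0,0.05],
    [0,0,0.05]
  ]
}}

```text
clock: 20.45
position: [0.5145, 0.1772, 0.1591]
ee_rot: [-1.103, -2.941, 0.004]
force: [-4.4, -6.9, 9.9]
width: 0.162
gripper_force: 15.0
```

```bash
python3 -c "
from h import *;st(2)"
```

```text
t 20.45 z 0.1591 r 0.0435 turned 0.578 head 2.449 psi 2.424 Ft 8.1 Fr -1.0 fz 9.9 w 1.49 g 15.001004487276077 j [ 0.04  0.41 -0.63  1.77  0.28  1.05  0.16]
```

Call:
{"op": "carry_out", "data": {
  "claw": [0,0,0],
  "delta_pos": [
    [-0.01,0.225,0],
    [-0.01,0.225,0],
    [-0.01,0.225,0]
  ],
  "angular": [
    [0,0,0.05],
    [0,0,0.05],
    [0,0,0.05]
  ]
}}

```text
clock: 20.75
position: [0.5182, 0.1807, 0.1589]
ee_rot: [-1.321, -2.849, 0.009]
force: [-11.3, -10.4, 14.4]
width: 0.161
gripper_force: 15.0
```

```bash
python3 -c "
from h import *;st(2)"
```

```text
t 20.75 z 0.1589 r 0.0432 turned 0.696 head 2.331 psi 2.274 Ft 15.4 Fr 0.2 fz 14.4 w 1.48 g 15.004607811570168 j [ 0.01  0.41 -0.6   1.76  0.27  1.05  0.02]
```

Call:
{"op": "carry_out", "data": {
  "claw": [0,0,0],
  "delta_pos": [
    [-0.01,0.225,0],
    [-0.01,0.225,0],
    [-0.01,0.225,0]
  ],
  "angular": [
    [0,0,0.05],
    [0,0,0.05],
    [0,0,0.05]
  ]
}}

```text
clock: 21.05
position: [0.5231, 0.1846, 0.1589]
ee_rot: [-1.53, -2.742, 0.01]
force: [-11.7, -10.1, 14.6]
width: 0.169
gripper_force: 15.0
```

```bash
python3 -c "
from h import *;st(2)"
```

```text
t 21.05 z 0.1589 r 0.0431 turned 0.84 head 2.187 psi 2.124 Ft 15.3 Fr -1.4 fz 14.6 w 1.56 g 15.005869790911674 j [-0.03  0.42 -0.56  1.75  0.25  1.06 -0.12]
```

Call:
{"op": "carry_out", "data": {
  "claw": [0,0,0],
  "delta_pos": [
    [-0.015,0.27,0],
    [-0.015,0.27,0],
    [0,0,0]
  ],
  "angular": [
    [0,0,0.06],
    [0,0,0.06],
    [0,0,0]
  ]
}}

```text
clock: 21.35
position: [0.5278, 0.1875, 0.1589]
ee_rot: [-1.691, -2.646, 0.01]
force: [-11.8, -8.9, 14.7]
width: 0.163
gripper_force: 15.0
```

```bash
python3 -c "
from h import *;st(2)"
```

```text
t 21.35 z 0.1589 r 0.043 turned 0.968 head 2.059 psi 2.004 Ft 14.6 Fr -2.3 fz 14.7 w 1.49 g 15.006011724472046 j [-0.05  0.42 -0.53  1.74  0.24  1.06 -0.23]
```

Call:
{"op": "carry_out", "data": {
  "claw": [0,5,5,5,5,5,5],
  "delta_pos": [
    [0,-0.6,0],
    [0,0,0],
    [0,0,0],
    [0,0,-3],
    [0,0,-4],
    [0,0,-3],
    [0,0,0]
  ],
  "angular": [
    [0,0,0],
    [0,0,0],
    [0,0,0],
    [0,0,0],
    [0,0,0],
    [0,0,0],
    [0,0,0]
  ]
}}

```text
clock: 22.05
position: [0.5267, 0.189, 0.2629]
ee_rot: [1.686, 2.647, 0.009]
force: [0.2, 0.1, 0.4]
width: 0.538
gripper_force: 0.0
```

```bash
python3 -c "
from h import *;go(4)"
```

```text
post [0.6506 0.0279 0.157 ] delta cm [-19.84   4.35  10.61] az -1.02 psi 2.007 j [-0.03  0.33 -0.55  1.6   0.18  1.26 -0.17] pos [0.5267 0.189  0.2629] t 22.05
```

Call:
{"op": "carry_out", "data": {
  "claw": [5,5,5,5,5,5,5,5,5,5,5,5,5],
  "delta_pos": [
    [-3.97,0.87,0],
    [-3.97,0.87,0],
    [-3.97,0.87,0],
    [-3.97,0.87,0],
    [-3.97,0.87,0],
    [0,0,0],
    [0,0,0],
    [0,0,0],
    [0,0,0],
    [0,0,0],
    [0,0,0],
    [0,0,0],
    [0,0,0]
  ],
  "angular": [
    [0,0,0],
    [0,0,0],
    [0,0,0],
    [0,0,0],
    [0,0,0],
    [0,0,-0.145],
    [0,0,-0.145],
    [0,0,-0.145],
    [0,0,-0.145],
    [0,0,-0.145],
    [0,0,-0.145],
    [0,0,-0.145],
    [0,0,0]
  ]
}}

```text
clock: 23.35
position: [0.6478, 0.0257, 0.2575]
ee_rot: [-0.184, -3.134, -0.001]
force: [-0.3, -0.7, -0.4]
width: 0.543
gripper_force: 0.0
```

```bash
python3 -c "
from h import *;go(4);lever(2,'top');lever(2,'scene')"
```

```text
post [0.6506 0.0279 0.157 ] delta cm [-0.26  0.25 10.05] az -0.003 psi 3.024 j [ 0.3   0.52 -0.69  1.36  0.33  1.37  1.06] pos [0.6478 0.0257 0.2575] t 23.35
top 2 [(66, 0.82), (66, 0.8), (67, 0.84), (67, 0.78), (67, 0.86), (68, 0.88)]
scene 2 [(67, 1.18), (67, 1.16), (68, 1.14), (68, 1.2), (68, 1.12), (69, 1.22)]
```

Call:
{"op": "carry_out", "data": {
  "claw": [5,5,5,5,0,0,0,0,0,0],
  "delta_pos": [
    [-0.26,0.25,3.4],
    [0,0,3.4],
    [0,0,3.1],
    [0,0,0],
    [0,0,0],
    [0,0,0],
    [0,0,0],
    [0,0,0],
    [0,0,0],
    [0,0,0]
  ],
  "angular": [
    [0,0,0],
    [0,0,0],
    [0,0,0],
    [0,0,0],
    [0,0,0],
    [0,0,0],
    [0,0,0],
    [0,0,0],
    [0,0,0],
    [0,0,0]
  ],
  "force": 15
}}

```text
clock: 24.45
position: [0.6515, 0.0268, 0.1605]
ee_rot: [0.19, 3.135, -0.002]
force: [-1.0, -3.2, 5.5]
width: 0.162
gripper_force: 15.0
```

```bash
python3 -c "
from h import *;st(4)"
```

```text
t 24.45 z 0.1605 r 0.046 turned 0.021 head -0.135 psi 3.021 Ft -3.3 Fr -0.5 fz 5.5 w 1.49 g 15.000639706850052 j [ 0.29  0.59 -0.67  1.5   0.39  1.18  1.01]
```

Call:
{"op": "carry_out", "data": {
  "claw": [0,0,0],
  "delta_pos": [
    [0.01,-0.225,0],
    [0.01,-0.225,0],
    [0.01,-0.225,0]
  ],
  "angular": [
    [0,0,0.05],
    [0,0,0.05],
    [0,0,0.05]
  ]
}}

```text
clock: 24.75
position: [0.6506, 0.0246, 0.1606]
ee_rot: [0.422, 3.111, 0.007]
force: [2.6, 5.5, 1.6]
width: 0.165
gripper_force: 15.0
```

```bash
python3 -c "
from h import *;st(4)"
```

```text
t 24.75 z 0.1606 r 0.0455 turned 0.073 head -0.188 psi 2.872 Ft 5.9 Fr 1.5 fz 1.6 w 1.52 g 15.003136396408081 j [ 0.28  0.58 -0.64  1.51  0.36  1.17  0.89]
```

Call:
{"op": "carry_out", "data": {
  "claw": [0,0,0],
  "delta_pos": [
    [0.01,-0.225,0],
    [0.01,-0.225,0],
    [0.01,-0.225,0]
  ],
  "angular": [
    [0,0,0.05],
    [0,0,0.05],
    [0,0,0.05]
  ]
}}

```text
clock: 25.05
position: [0.649, 0.0181, 0.1607]
ee_rot: [0.654, 3.069, 0.008]
force: [5.7, 6.0, -1.2]
width: 0.165
gripper_force: 15.0
```

```bash
python3 -c "
from h import *;st(4)"
```

```text
t 25.05 z 0.1607 r 0.0456 turned 0.219 head -0.333 psi 2.722 Ft 7.6 Fr 3.4 fz -1.2 w 1.51 g 15.002530664205551 j [ 0.28  0.57 -0.6   1.51  0.34  1.16  0.76]
```

Call:
{"op": "carry_out", "data": {
  "claw": [0,0,0],
  "delta_pos": [
    [0.01,-0.225,0],
    [0.01,-0.225,0],
    [0.01,-0.225,0]
  ],
  "angular": [
    [0,0,0.05],
    [0,0,0.05],
    [0,0,0.05]
  ]
}}

```text
clock: 25.35
position: [0.6465, 0.0117, 0.1608]
ee_rot: [0.882, 3.01, 0.008]
force: [8.3, 3.6, -0.7]
width: 0.164
gripper_force: 15.0
```

```bash
python3 -c "
from h import *;st(4)"
```

```text
t 25.35 z 0.1608 r 0.0459 turned 0.371 head -0.485 psi 2.571 Ft 7.0 Fr 5.6 fz -0.7 w 1.51 g 15.002185106277466 j [ 0.27  0.56 -0.57  1.52  0.31  1.15  0.64]
```

Call:
{"op": "carry_out", "data": {
  "claw": [0,0,0],
  "delta_pos": [
    [0.01,-0.225,0],
    [0.01,-0.225,0],
    [0.01,-0.225,0]
  ],
  "angular": [
    [0,0,0.05],
    [0,0,0.05],
    [0,0,0.05]
  ]
}}

```text
clock: 25.65
position: [0.6429, 0.0055, 0.1608]
ee_rot: [1.106, 2.935, 0.008]
force: [10.5, 3.0, -1.5]
width: 0.162
gripper_force: 15.0
```

```bash
python3 -c "
from h import *;st(4)"
```

```text
t 25.65 z 0.1608 r 0.0462 turned 0.526 head -0.64 psi 2.421 Ft 8.7 Fr 6.6 fz -1.5 w 1.49 g 15.0018310546875 j [ 0.26  0.54 -0.53  1.54  0.29  1.13  0.51]
```

Call:
{"op": "carry_out", "data": {
  "claw": [0,0,0],
  "delta_pos": [
    [-0.04,-0.225,0],
    [-0.04,-0.225,0],
    [-0.04,-0.225,0]
  ],
  "angular": [
    [0,0,0.05],
    [0,0,0.05],
    [0,0,0.05]
  ]
}}

```text
clock: 25.95
position: [0.6387, -0.0, 0.1607]
ee_rot: [1.323, 2.845, 0.008]
force: [8.3, 3.8, -0.9]
width: 0.16
gripper_force: 15.0
```

```bash
python3 -c "
from h import *;st(4)"
```

```text
t 25.95 z 0.1607 r 0.0466 turned 0.675 head -0.79 psi 2.271 Ft 8.6 Fr 3.1 fz -0.9 w 1.46 g 15.002382695674896 j [ 0.24  0.53 -0.5   1.55  0.27  1.12  0.39]
```

Call:
{"op": "carry_out", "data": {
  "claw": [0,0,0],
  "delta_pos": [
    [-0.01,-0.225,0],
    [-0.01,-0.225,0],
    [-0.01,-0.225,0]
  ],
  "angular": [
    [0,0,0.05],
    [0,0,0.05],
    [0,0,0.05]
  ]
}}

```text
clock: 26.25
position: [0.6341, -0.0042, 0.1608]
ee_rot: [1.532, 2.737, 0.01]
force: [11.5, 4.2, -2.3]
width: 0.16
gripper_force: 15.0
```

```bash
python3 -c "
from h import *;st(4)"
```

```text
t 26.25 z 0.1608 r 0.0467 turned 0.808 head -0.922 psi 2.121 Ft 11.7 Fr 3.6 fz -2.3 w 1.47 g 15.001219511032104 j [ 0.23  0.52 -0.46  1.56  0.25  1.11  0.26]
```

Call:
{"op": "carry_out", "data": {
  "claw": [0,0,0],
  "delta_pos": [
    [-0.02,-0.225,0],
    [-0.02,-0.225,0],
    [-0.02,-0.225,0]
  ],
  "angular": [
    [0,0,0.05],
    [0,0,0.05],
    [0,0,0.05]
  ]
}}

```text
clock: 26.55
position: [0.6295, -0.0071, 0.1609]
ee_rot: [1.732, 2.615, 0.013]
force: [15.3, 5.8, -4.8]
width: 0.164
gripper_force: 15.0
```

```bash
python3 -c "
from h import *;st(4)"
```

```text
t 26.55 z 0.1609 r 0.0466 turned 0.924 head -1.038 psi 1.972 Ft 16.1 Fr 2.8 fz -4.8 w 1.51 g 15.000988841056824 j [ 0.22  0.5  -0.43  1.58  0.22  1.1   0.13]
```

Call:
{"op": "carry_out", "data": {
  "claw": [0,0,0],
  "delta_pos": [
    [0,-0.225,0],
    [0,-0.225,0],
    [0,-0.225,0]
  ],
  "angular": [
    [0,0,0.05],
    [0,0,0.05],
    [0,0,0.05]
  ]
}}

```text
clock: 26.85
position: [0.6237, -0.0102, 0.1609]
ee_rot: [1.923, 2.477, 0.013]
force: [16.6, 4.1, -6.6]
width: 0.163
gripper_force: 15.0
```

```bash
python3 -c "
from h import *;st(4)"
```

```text
t 26.85 z 0.1609 r 0.0468 turned 1.066 head -1.18 psi 1.821 Ft 16.9 Fr 2.5 fz -6.6 w 1.49 g 15.000100582838058 j [ 0.2   0.49 -0.4   1.6   0.2   1.09  0.  ]
```

Call:
{"op": "carry_out", "data": {
  "claw": [0,0,0],
  "delta_pos": [
    [0,-0.18,0],
    [0,-0.18,0],
    [0,0,0]
  ],
  "angular": [
    [0,0,0.04],
    [0,0,0.04],
    [0,0,0]
  ]
}}

```text
clock: 27.15
position: [0.6202, -0.0116, 0.1609]
ee_rot: [2.021, 2.398, 0.013]
force: [16.1, 2.1, -6.6]
width: 0.158
gripper_force: 15.0
```

```bash
python3 -c "
from h import *;st(4)"
```

```text
t 27.15 z 0.1609 r 0.0469 turned 1.147 head -1.261 psi 1.741 Ft 16.0 Fr 2.9 fz -6.6 w 1.45 g 15.001261755824089 j [ 0.19  0.48 -0.38  1.61  0.19  1.08 -0.07]
```

Call:
{"op": "carry_out", "data": {
  "claw": [0,5,5,5,5,5,5],
  "delta_pos": [
    [0,0.6,0],
    [0,0,0],
    [0,0,0],
    [0,0,-3],
    [0,0,-4],
    [0,0,-3],
    [0,0,0]
  ],
  "angular": [
    [0,0,0],
    [0,0,0],
    [0,0,0],
    [0,0,0],
    [0,0,0],
    [0,0,0],
    [0,0,0]
  ]
}}

```text
clock: 27.85
position: [0.6232, -0.0117, 0.2643]
ee_rot: [2.021, 2.399, 0.008]
force: [0.2, 0.4, -0.2]
width: 0.539
gripper_force: 0.0
```

```bash
python3 -c "
from h import *;go(1,.71)"
```

```text
post [0.6681 0.1508 0.157 ] delta cm [15.25  7.12 10.77] az 0.995 psi 1.742 j [ 0.19  0.41 -0.39  1.45  0.16  1.3  -0.03] pos [ 0.6232 -0.0117  0.2643] t 27.85
```

Call:
{"op": "carry_out", "data": {
  "claw": [5,5,5,5,5,5,5,5,5,5,5,5],
  "delta_pos": [
    [3.81,1.78,0],
    [3.81,1.78,0],
    [3.81,1.78,0],
    [3.81,1.78,0],
    [0,0,0],
    [0,0,0],
    [0,0,0],
    [0,0,0],
    [0,0,0],
    [0,0,0],
    [0,0,0],
    [0,0,0]
  ],
  "angular": [
    [0,0,0],
    [0,0,0],
    [0,0,0],
    [0,0,0],
    [0,0,0.142],
    [0,0,0.142],
    [0,0,0.142],
    [0,0,0.142],
    [0,0,0.142],
    [0,0,0.142],
    [0,0,0.142],
    [0,0,0]
  ]
}}

```text
clock: 29.05
position: [0.6648, 0.15, 0.2586]
ee_rot: [2.926, 1.144, -0.003]
force: [0.4, 0.0, 0.2]
width: 0.543
gripper_force: 0.0
```

```bash
python3 -c "
from h import *;go(1,.71)"
```

```text
post [0.6681 0.1508 0.157 ] delta cm [ 0.31  0.17 10.16] az -0.001 psi 0.745 j [-0.19  0.5  -0.18  1.3   0.09  1.35 -1.2 ] pos [0.6648 0.15   0.2586] t 29.05
```

Call:
{"op": "carry_out", "data": {
  "claw": [5,5,5,5,0,0,0,0,0,0],
  "delta_pos": [
    [0.31,0.17,3.4],
    [0,0,3.4],
    [0,0,3.3],
    [0,0,0],
    [0,0,0],
    [0,0,0],
    [0,0,0],
    [0,0,0],
    [0,0,0],
    [0,0,0]
  ],
  "angular": [
    [0,0,0],
    [0,0,0],
    [0,0,0],
    [0,0,0],
    [0,0,0],
    [0,0,0],
    [0,0,0],
    [0,0,0],
    [0,0,0],
    [0,0,0]
  ],
  "force": 20
}}

```text
clock: 30.05
position: [0.6689, 0.1516, 0.1595]
ee_rot: [-2.924, -1.148, -0.002]
force: [-1.5, 1.2, 4.1]
width: 0.161
gripper_force: 20.0
```

```bash
python3 -c "
from h import *;st(1)"
```

```text
t 30.05 z 0.1595 r 0.0461 turned 0.708 head 0.749 psi 0.748 Ft 1.9 Fr -0.3 fz 4.1 w 1.48 g 20.000658631324768 j [-0.19  0.57 -0.18  1.43  0.11  1.15 -1.21]
```

Call:
{"op": "carry_out", "data": {
  "claw": [0,0,0,0,0,0,0,0,0],
  "delta_pos": [
    [-0.01,0.225,0],
    [-0.01,0.225,0],
    [-0.01,0.225,0],
    [-0.01,0.225,0],
    [-0.01,0.225,0],
    [-0.01,0.225,0],
    [-0.01,0.225,0],
    [-0.01,0.225,0],
    [-0.01,0.225,0]
  ],
  "angular": [
    [0,0,0.05],
    [0,0,0.05],
    [0,0,0.05],
    [0,0,0.05],
    [0,0,0.05],
    [0,0,0.05],
    [0,0,0.05],
    [0,0,0.05],
    [0,0,0.05]
  ]
}}

```text
clock: 30.95
position: [0.6761, 0.1405, 0.1595]
ee_rot: [-3.098, -0.471, 0.002]
force: [-8.4, 14.5, 6.7]
width: 0.161
gripper_force: 20.0
```

```bash
python3 -c "
from h import *;st(1)"
```

```text
t 30.95 z 0.1595 r 0.0457 turned 0.997 head 0.459 psi 0.302 Ft 16.8 Fr -1.1 fz 6.7 w 1.48 g 20.006632804870605 j [-0.23  0.57 -0.08  1.42  0.04  1.15 -1.58]
```

Call:
{"op": "carry_out", "data": {
  "claw": [0,0,0,0,0,0],
  "delta_pos": [
    [-0.01,0.225,0],
    [-0.01,0.225,0],
    [-0.01,0.225,0],
    [-0.01,0.225,0],
    [-0.01,0.225,0],
    [0,0,0]
  ],
  "angular": [
    [0,0,0.05],
    [0,0,0.05],
    [0,0,0.05],
    [0,0,0.05],
    [0,0,0.05],
    [0,0,0]
  ]
}}

```text
clock: 31.55
position: [0.6795, 0.1311, 0.1596]
ee_rot: [-3.131, -0.082, -0.001]
force: [-2.2, 18.2, 4.0]
width: 0.16
gripper_force: 20.0
```

```bash
python3 -c "
from h import *;st(1)"
```

```text
t 31.55 z 0.1596 r 0.0457 turned 1.216 head 0.241 psi 0.053 Ft 18.2 Fr 2.2 fz 4.0 w 1.46 g 20.00678390264511 j [-0.25  0.57 -0.02  1.43  0.    1.14 -1.78]
```

Call:
{"op": "carry_out", "data": {
  "claw": [0,5,5,5,5,5,5],
  "delta_pos": [
    [0,-0.6,0],
    [0,0,0],
    [0,0,0],
    [0,0,-3],
    [0,0,-4],
    [0,0,-3],
    [0,0,0]
  ],
  "angular": [
    [0,0,0],
    [0,0,0],
    [0,0,0],
    [0,0,0],
    [0,0,0],
    [0,0,0],
    [0,0,0]
  ]
}}

```text
clock: 32.25
position: [0.6825, 0.1275, 0.2638]
ee_rot: [-3.14, -0.073, -0.013]
force: [-0.5, 0.3, 0.2]
width: 0.542
gripper_force: 0.0
```

```bash
python3 -c "
from h import *;go(3,1.26)"
```

```text
post [0.4746 0.0535 0.157 ] delta cm [-21.2    6.44  10.5 ] az -0.15 psi 0.046 j [-0.26  0.51 -0.    1.27  0.    1.35 -1.79] pos [0.6825 0.1275 0.2638] t 32.25
```

Call:
{"op": "carry_out", "data": {
  "claw": [5,5,5,5,5,5,5,5],
  "delta_pos": [
    [-4.24,1.29,0],
    [-4.24,1.29,0],
    [-4.24,1.29,0],
    [-4.24,1.29,0],
    [-4.24,1.29,0],
    [0,0,0],
    [0,0,0],
    [0,0,0]
  ],
  "angular": [
    [0,0,0],
    [0,0,0],
    [0,0,0],
    [0,0,0],
    [0,0,0],
    [0,0,-0.14],
    [0,0,0],
    [0,0,0]
  ]
}}

```text
clock: 33.05
position: [0.4718, 0.0534, 0.2586]
ee_rot: [3.128, 0.288, 0.001]
force: [-0.6, 0.4, 0.3]
width: 0.544
gripper_force: 0.0
```

```bash
python3 -c "
from h import *;go(3,1.26)"
```

```text
post [0.4746 0.0535 0.157 ] delta cm [ 0.27  0.04 10.16] az -0.013 psi 0.183 j [-0.19  0.14 -0.04  1.82  0.01  1.19 -1.62] pos [0.4718 0.0534 0.2586] t 33.05
```

Call:
{"op": "carry_out", "data": {
  "claw": [5,5,5,5,0,0,0,0,0,0],
  "delta_pos": [
    [0.35,0,3.4],
    [0,0,3.4],
    [0,0,3.3],
    [0,0,0],
    [0,0,0],
    [0,0,0],
    [0,0,0],
    [0,0,0],
    [0,0,0],
    [0,0,0]
  ],
  "angular": [
    [0,0,0],
    [0,0,0],
    [0,0,0],
    [0,0,0],
    [0,0,0],
    [0,0,0],
    [0,0,0],
    [0,0,0],
    [0,0,0],
    [0,0,0]
  ],
  "force": 20
}}

```text
clock: 34.05
position: [0.4758, 0.0524, 0.1585]
ee_rot: [3.126, 0.292, 0.003]
force: [1.7, -6.0, 3.5]
width: 0.161
gripper_force: 20.0
```

```bash
python3 -c "
from h import *;st(3)"
```

```text
t 34.05 z 0.1585 r 0.0441 turned 1.231 head -2.916 psi 0.186 Ft 6.2 Fr -0.3 fz 3.5 w 1.47 g 20.000771284103394 j [-0.19  0.23 -0.04  1.96  0.01  0.95 -1.62]
```

Call:
{"op": "carry_out", "data": {
  "claw": [0,0,0,0,0,0,0,0,0],
  "delta_pos": [
    [0.01,-0.225,0],
    [0.01,-0.225,0],
    [0.01,-0.225,0],
    [0.01,-0.225,0],
    [0.01,-0.225,0],
    [0.01,-0.225,0],
    [0.01,-0.225,0],
    [0.01,-0.225,0],
    [0.01,-0.225,0]
  ],
  "angular": [
    [0,0,0.05],
    [0,0,0.05],
    [0,0,0.05],
    [0,0,0.05],
    [0,0,0.05],
    [0,0,0.05],
    [0,0,0.05],
    [0,0,0.05],
    [0,0,0.05]
  ]
}}

```text
clock: 34.95
position: [0.4757, 0.0691, 0.1584]
ee_rot: [3.108, -0.419, 0.001]
force: [-3.1, -18.0, 10.9]
width: 0.164
gripper_force: 20.0
```

```bash
python3 -c "
from h import *;st(3)"
```

```text
t 34.95 z 0.1584 r 0.0436 turned 1.615 head 2.984 psi -0.268 Ft 18.3 Fr 0.2 fz 10.9 w 1.51 g 20.00191882252693 j [-0.28  0.24  0.03  1.96 -0.    0.95 -2.09]
```

Call:
{"op": "carry_out", "data": {
  "claw": [0,0,0,0],
  "delta_pos": [
    [0.01,-0.24,0],
    [0.01,-0.24,0],
    [0.01,-0.24,0],
    [0,0,0]
  ],
  "angular": [
    [0,0,0.05],
    [0,0,0.05],
    [0,0,0.05],
    [0,0,0]
  ]
}}

```text
clock: 35.35
position: [0.4774, 0.076, 0.1583]
ee_rot: [3.067, -0.65, -0.001]
force: [-6.4, -16.6, 12.8]
width: 0.159
gripper_force: 20.0
```

```bash
python3 -c "
from h import *;st(3)"
```

```text
t 35.35 z 0.1583 r 0.0435 turned 1.777 head 2.821 psi -0.418 Ft 17.8 Fr 0.8 fz 12.8 w 1.46 g 20.005378425121307 j [-0.31  0.24  0.05  1.95 -0.01  0.95 -2.25]
```

Call:
{"op": "carry_out", "data": {
  "claw": [0,5,5,5,5,5,5],
  "delta_pos": [
    [0,0.6,0],
    [0,0,0],
    [0,0,0],
    [0,0,-3],
    [0,0,-4],
    [0,0,-3],
    [0,0,0]
  ],
  "angular": [
    [0,0,0],
    [0,0,0],
    [0,0,0],
    [0,0,0],
    [0,0,0],
    [0,0,0],
    [0,0,0]
  ]
}}

```text
clock: 36.05
position: [0.4781, 0.0769, 0.2616]
ee_rot: [-3.072, 0.641, -0.009]
force: [1.2, -0.2, -0.9]
width: 0.543
gripper_force: 0.0
```

```bash
python3 -c "
from h import *;go(2,.96)"
```

```text
post [0.5265 0.189  0.157 ] delta cm [ -0.1  -12.16  10.52] az -2.479 psi -0.412 j [-0.32  0.14  0.05  1.8  -0.01  1.19 -2.24] pos [0.4781 0.0769 0.2616] t 36.05
```

Call:
{"op": "carry_out", "data": {
  "claw": [5,5,5,5,5,5,5,5,5,5,5,5,5,5,5,5,5,5,5,5],
  "delta_pos": [
    [0,-4.05,0],
    [0,-4.05,0],
    [0,-4.05,0],
    [0,0,0],
    [0,0,0],
    [0,0,0],
    [0,0,0],
    [0,0,0],
    [0,0,0],
    [0,0,0],
    [0,0,0],
    [0,0,0],
    [0,0,0],
    [0,0,0],
    [0,0,0],
    [0,0,0],
    [0,0,0],
    [0,0,0],
    [0,0,0],
    [0,0,0]
  ],
  "angular": [
    [0,0,0],
    [0,0,0],
    [0,0,0],
    [0,0,-0.145],
    [0,0,-0.145],
    [0,0,-0.145],
    [0,0,-0.145],
    [0,0,-0.145],
    [0,0,-0.145],
    [0,0,-0.145],
    [0,0,-0.145],
    [0,0,-0.145],
    [0,0,-0.145],
    [0,0,-0.145],
    [0,0,-0.145],
    [0,0,-0.145],
    [0,0,-0.145],
    [0,0,-0.145],
    [0,0,-0.145],
    [0,0,-0.145]
  ]
}}

```text
clock: 38.05
position: [0.524, 0.1874, 0.2567]
ee_rot: [-1.617, -2.692, 0.001]
force: [0.5, 0.2, 0.5]
width: 0.545
gripper_force: 0.0
```

```bash
python3 -c "
from h import *;go(2,.96);lever(3,'top');lever(1,'top');lever(2,'wrist')"
```

```text
post [0.5265 0.189  0.157 ] delta cm [0.01 0.31 9.97] az -0.008 psi 2.059 j [-0.13  0.31 -0.42  1.61  0.13  1.24 -0.08] pos [0.524  0.1874 0.2567] t 38.05
top 3 [(62, 1.66), (62, 1.68), (62, 1.7), (62, 1.64), (62, 1.72), (63, 1.74)]
top 1 [(63, 1.14), (63, 1.16), (63, 1.12), (64, 1.1), (64, 1.18), (66, 1.2)]
wrist 2 [(50, 1.04), (51, 1.06), (51, 1.02), (51, 0.82), (51, 0.84), (51, 0.8)]
```

Lever angles from the top camera agree with the grip readings within its bias. Next, screw 2's second pass: bite about 0.63, so the target is 1.48 rad of turn.

Call:
{"op": "carry_out", "data": {
  "claw": [5,5,5,5,0,0,0,0,0,0],
  "delta_pos": [
    [-0.1,0.33,3.4],
    [0,0,3.3],
    [0,0,3.2],
    [0,0,0],
    [0,0,0],
    [0,0,0],
    [0,0,0],
    [0,0,0],
    [0,0,0],
    [0,0,0]
  ],
  "angular": [
    [0,0,0],
    [0,0,0],
    [0,0,0],
    [0,0,0],
    [0,0,0],
    [0,0,0],
    [0,0,0],
    [0,0,0],
    [0,0,0],
    [0,0,0]
  ],
  "force": 20
}}

```text
clock: 39.2
position: [0.5259, 0.1866, 0.1591]
ee_rot: [-1.627, -2.686, 0.006]
force: [-10.1, -4.2, 8.8]
width: 0.16
gripper_force: 20.0
```

```bash
python3 -c "
from h import *;st(2)"
```

```text
t 39.2 z 0.1591 r 0.0432 turned 0.921 head 2.106 psi 2.052 Ft 10.8 Fr 1.5 fz 8.8 w 1.47 g 20.00276729464531 j [-0.14  0.39 -0.4   1.75  0.18  1.04 -0.12]
```

Call:
{"op": "carry_out", "data": {
  "claw": [0,0,0,0,0,0,0,0,0],
  "delta_pos": [
    [-0.01,0.225,0],
    [-0.01,0.225,0],
    [-0.01,0.225,0],
    [-0.01,0.225,0],
    [-0.01,0.225,0],
    [-0.01,0.225,0],
    [-0.01,0.225,0],
    [-0.01,0.225,0],
    [-0.01,0.225,0]
  ],
  "angular": [
    [0,0,0.05],
    [0,0,0.05],
    [0,0,0.05],
    [0,0,0.05],
    [0,0,0.05],
    [0,0,0.05],
    [0,0,0.05],
    [0,0,0.05],
    [0,0,0.05]
  ]
}}

```text
clock: 40.1
position: [0.5432, 0.1924, 0.159]
ee_rot: [-2.184, -2.253, 0.009]
force: [-17.8, -2.4, 12.7]
width: 0.161
gripper_force: 20.0
```

```bash
python3 -c "
from h import *;st(2)"
```

```text
t 40.1 z 0.159 r 0.0433 turned 1.346 head 1.681 psi 1.602 Ft 17.9 Fr -0.4 fz 12.7 w 1.48 g 20.00551700592041 j [-0.22  0.41 -0.3   1.71  0.13  1.05 -0.53]
```

Call:
{"op": "carry_out", "data": {
  "claw": [0,0,0,0],
  "delta_pos": [
    [-0.01,0.2,0],
    [-0.01,0.2,0],
    [-0.01,0.2,0],
    [0,0,0]
  ],
  "angular": [
    [0,0,0.045],
    [0,0,0.045],
    [0,0,0.045],
    [0,0,0]
  ]
}}

```text
clock: 40.5
position: [0.549, 0.1927, 0.159]
ee_rot: [-2.33, -2.102, 0.009]
force: [-17.1, -0.1, 13.8]
width: 0.16
gripper_force: 20.0
```

```bash
python3 -c "
from h import *;st(2)"
```

```text
t 40.5 z 0.159 r 0.0433 turned 1.481 head 1.546 psi 1.468 Ft 17.1 Fr -0.5 fz 13.8 w 1.47 g 20.006748139858246 j [-0.24  0.42 -0.27  1.7   0.12  1.05 -0.64]
```

Call:
{"op": "carry_out", "data": {
  "claw": [0,5,5,5,5,5,5],
  "delta_pos": [
    [0,-0.6,0],
    [0,0,0],
    [0,0,0],
    [0,0,-3],
    [0,0,-4],
    [0,0,-3],
    [0,0,0]
  ],
  "angular": [
    [0,0,0],
    [0,0,0],
    [0,0,0],
    [0,0,0],
    [0,0,0],
    [0,0,0],
    [0,0,0]
  ]
}}

```text
clock: 41.2
position: [0.55, 0.1937, 0.2633]
ee_rot: [2.332, 2.102, 0.012]
force: [0.8, 0.1, 0.2]
width: 0.542
gripper_force: 0.0
```

```bash
python3 -c "
from h import *;go(4,1.147)"
```

```text
post [ 0.6196 -0.0098  0.157 ] delta cm [-19.57   8.95  10.61] az -0.413 psi 1.467 j [-0.23  0.33 -0.27  1.56  0.09  1.26 -0.62] pos [0.55   0.1937 0.2633] t 41.2
```

Call:
{"op": "carry_out", "data": {
  "claw": [5,5,5,5,5,5,5,5,5],
  "delta_pos": [
    [-3.92,1.8,0],
    [-3.92,1.8,0],
    [-3.92,1.8,0],
    [-3.92,1.8,0],
    [-3.92,1.8,0],
    [0,0,0],
    [0,0,0],
    [0,0,0],
    [0,0,0]
  ],
  "angular": [
    [0,0,0],
    [0,0,0],
    [0,0,0],
    [0,0,0],
    [0,0,0],
    [0,0,-0.14],
    [0,0,-0.14],
    [0,0,-0.14],
    [0,0,0]
  ]
}}

```text
clock: 42.1
position: [0.6168, -0.0121, 0.2578]
ee_rot: [-1.84, -2.545, 0.001]
force: [1.1, 0.5, 0.4]
width: 0.546
gripper_force: 0.0
```

```bash
python3 -c "
from h import *;go(4,1.147)"
```

```text
post [ 0.6196 -0.0098  0.157 ] delta cm [ 0.12  0.34 10.08] az 0.009 psi 1.889 j [ 0.12  0.4  -0.27  1.47  0.11  1.29  0.16] pos [ 0.6168 -0.0121  0.2578] t 42.1
```

Call:
{"op": "carry_out", "data": {
  "claw": [5,5,5,5,0,0,0,0,0,0],
  "delta_pos": [
    [-0.05,0.33,3.4],
    [0,0,3.4],
    [0,0,3.1],
    [0,0,0],
    [0,0,0],
    [0,0,0],
    [0,0,0],
    [0,0,0],
    [0,0,0],
    [0,0,0]
  ],
  "angular": [
    [0,0,0],
    [0,0,0],
    [0,0,0],
    [0,0,0],
    [0,0,0],
    [0,0,0],
    [0,0,0],
    [0,0,0],
    [0,0,0],
    [0,0,0]
  ],
  "force": 20
}}

```text
clock: 43.1
position: [0.6218, -0.0107, 0.1607]
ee_rot: [1.842, 2.542, 0.004]
force: [5.2, 1.6, 1.4]
width: 0.159
gripper_force: 20.0
```

```bash
python3 -c "
from h import *;st(4)"
```

```text
t 43.1 z 0.1607 r 0.0466 turned 1.107 head -1.222 psi 1.888 Ft 5.4 Fr 0.3 fz 1.4 w 1.46 g 20.00148117542267 j [ 0.11  0.47 -0.26  1.61  0.13  1.08  0.13]
```

Call:
{"op": "carry_out", "data": {
  "claw": [0,0,0,0,0,0,0,0,0],
  "delta_pos": [
    [0.005,-0.23,0],
    [0.005,-0.23,0],
    [0.005,-0.23,0],
    [0.005,-0.23,0],
    [0.005,-0.23,0],
    [0.005,-0.23,0],
    [0.005,-0.23,0],
    [0.005,-0.23,0],
    [0.005,-0.23,0]
  ],
  "angular": [
    [0,0,0.05],
    [0,0,0.05],
    [0,0,0.05],
    [0,0,0.05],
    [0,0,0.05],
    [0,0,0.05],
    [0,0,0.05],
    [0,0,0.05],
    [0,0,0.05]
  ]
}}

```text
clock: 44.0
position: [0.6049, -0.0135, 0.161]
ee_rot: [2.362, 2.062, 0.012]
force: [17.0, -1.9, -7.6]
width: 0.158
gripper_force: 20.0
```

```bash
python3 -c "
from h import *;st(4)"
```

```text
t 44.0 z 0.161 r 0.0466 turned 1.478 head -1.592 psi 1.435 Ft 17.1 Fr 1.5 fz -7.6 w 1.45 g 19.997236132621765 j [ 0.05  0.43 -0.16  1.66  0.08  1.05 -0.27]
```

Call:
{"op": "carry_out", "data": {
  "claw": [0,0,0,0,0],
  "delta_pos": [
    [0.005,-0.21,0],
    [0.005,-0.21,0],
    [0.005,-0.21,0],
    [0.005,-0.21,0],
    [0,0,0]
  ],
  "angular": [
    [0,0,0.045],
    [0,0,0.045],
    [0,0,0.045],
    [0,0,0.045],
    [0,0,0]
  ]
}}

```text
clock: 44.5
position: [0.5966, -0.0127, 0.1609]
ee_rot: [2.538, 1.84, 0.011]
force: [17.0, -3.9, -7.4]
width: 0.158
gripper_force: 20.0
```

```bash
python3 -c "
from h import *;st(4)"
```

```text
t 44.5 z 0.1609 r 0.0467 turned 1.656 head -1.77 psi 1.255 Ft 17.5 Fr 0.4 fz -7.4 w 1.45 g 19.998533874750137 j [ 0.02  0.41 -0.13  1.68  0.06  1.04 -0.44]
```

Call:
{"op": "carry_out", "data": {
  "claw": [0,5,5,5,5,5,5,5,5,5],
  "delta_pos": [
    [0,0.6,0],
    [0,0,0],
    [0,0,0],
    [0,0,-3],
    [0,0,-4],
    [0,0,-4],
    [0,0,-4],
    [0,0,-4],
    [0,0,0],
    [0,0,0]
  ],
  "angular": [
    [0,0,0],
    [0,0,0],
    [0,0,0],
    [0,0,0],
    [0,0,0],
    [0,0,0],
    [0,0,0],
    [0,0,0],
    [0,0,0],
    [0,0,0]
  ]
}}

```text
clock: 45.5
position: [0.5972, -0.0129, 0.3502]
ee_rot: [2.54, 1.848, 0.001]
force: [0.3, -0.2, -1.3]
width: 0.544
gripper_force: 0.0
```

```bash
python3 -c "
from h import *
for k in (1,2,3,4):lever(k,'wrist')
im=arm.get_image('wrist');cv2.imwrite('pics/end.png',cv2.resize(im['frame'],(800,600))[:,:,::-1]);print(arm.observe()['force'],arm.observe()['clock'])"
```

```text
wrist 1 [(25, 1.24), (25, 1.26), (26, 1.22), (28, 1.2), (30, 1.18), (31, 1.16)]
wrist 2 [(39, 1.5), (39, 1.48), (40, 1.46), (40, 1.44), (40, 1.42), (40, 1.4)]
wrist 3 [(62, 1.78), (62, 1.8), (62, 1.76), (63, 1.74), (63, 1.68), (63, 1.7)]
wrist 4 [(54, 1.52), (54, 1.66), (55, 1.68), (55, 1.54), (55, 1.64), (55, 1.62)]
[-0.09009823  0.66208778 -0.10123537] 45.75
```

View pics/end.png

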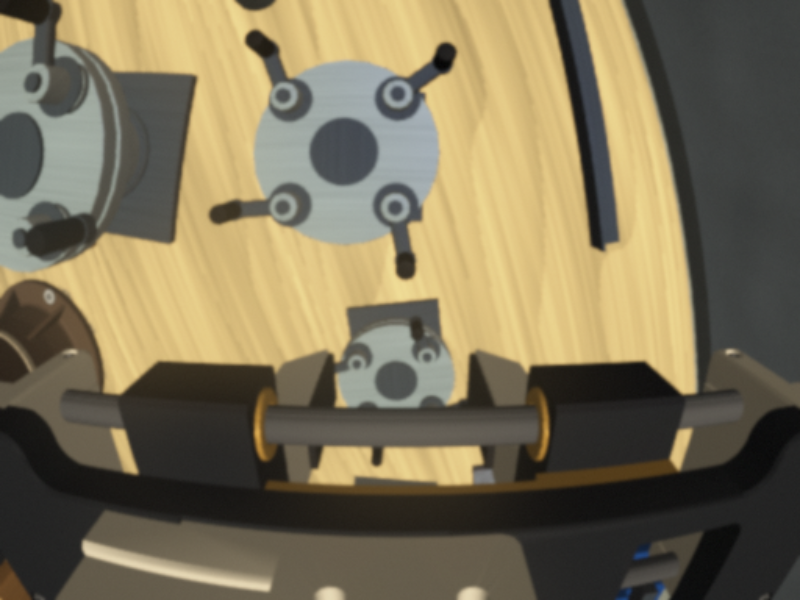

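The final view shows all four levers turned and free of the gripper, with posts at (445,55), (260,42), (222,212) and (405,265). The angles match the grip readings: 1.22, 1.48, 1.78 and 1.66 rad, so I'll hand it in.

```bash
python3 -c "
from h import *;print(arm.sign_off())"
```

```text
the job is handed in; nothing more can be done
None
```

I tightened all four lever screws in two crisscross passes (1‑3‑2‑4 both times), each ending about 0.85 rad past its estimated bite, let go of them, and handed the job in at about 46 s; the verdict wasn't shown.

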